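# Tip the feed pan and scoop the ball knobs into the kit tray

## Task

Lift the feed pan's grab bar to tip the pan up, nearly to its stop, so that the six red ball knobs roll down and bank up in its narrow nose. Then gather them with the steel scoop, not with the fingers, and tip all six into the empty right half of the black tray. Finally stand the scoop flat on the bench and let go; leave the tray, the circuit board in it and the things lying about where they are.

Things in the scene. Friction and masses are not known exactly. Their poses are not given: they have to be found in the camera images.
- feed_pan (a joint): tilt of the shallow aluminium feed pan about the pin under its nose: 0 level, grows as its rear is lifted, stops at 0.38 rad. A stiff friction hinge (1.6 N m) holds any tilt; lifting takes about 11 N at the bar. The knobs roll from about 0.2 rad. The hinge axis is level, along pan_nose's y, 12 mm behind it (+x) and 7 mm below it.
- pan_nose (a point): point on the pan floor, at the foot of the nose wall, mid-width; tilts with the pan. x: along the floor from nose to rear (uphill), y: left, z: out of the floor. Floor 210 mm long, level 33 mm above the bench; 76 mm wide inside up to x = 87 mm, then spreading to 152 mm at x = 130 mm and on to the rear. Walls 36 mm high, rising to 50 mm at the nose; the nose wall leans out 10 degrees.
- pan_bar (a point): middle of the pan's grab bar: black round bar, 13 mm thick, 84 mm long between its end posts, along the pan's y, 30 mm above the rear wall's rim, 200 mm behind and 73 mm above the hinge axis. Same axes as pan_nose. Pinched from above, one finger before and one behind it, it can turn between the fingers as the pan tips.
- pan_stand: grey steel stand on rubber feet that carries the pan, fixed to the bench; 225 mm long, 128 mm wide over its black hinge knobs. Origin on the bench under its middle; x from nose to rear (the nose faces the robot), z up. The hinge axis crosses x = -95 mm, 26 mm above the bench.
- scoop: steel scoop, flat bottom, upright black handle, 0.13 kg, standing on the bench. Origin under the bowl's middle; x from lip (x = -32 mm, open) to back wall (x = 32 mm), y left, z up. Bowl 68 mm wide outside, 65 inside; floor 2 mm, bevelled to 0.8 mm at the lip; side walls slope up evenly from 4 mm near the lip to 34 mm at the back.
- scoop_grip (a point): middle of the scoop's handle grip, at x = 50, y = 0, z = 76 mm in the scoop's frame; same axes as the scoop. The grip is 16 mm thick (along y, the two flat faces to pinch), 22 mm deep and 66 mm long, leaning back (to +x) 15 degrees.
- scoop_lip (a point): middle of the scoop's lip, on its underside (x = -32 mm in the scoop's frame); same axes as the scoop
- tray: black board tray, loose, 0.22 kg, 165 x 235 mm (x, y), 34 mm high, floor 3 mm thick. A low divider (19 mm high, along x at y = 0) parts it into a left half (+y, holds a circuit board) and a right half (-y, empty, lined with 4 mm dark foam, for the knobs, middle at y = -58 mm), each 157 x 112 mm inside. Origin under its middle.
- board: small green circuit board, 58 x 80 x 8 mm, lying in the left half of the tray; origin under its middle
- jig_corner (a point): front left top corner of the tall black press jig, a fixed obstacle 0.30 m high to the right of the pan and behind the scoop: from here it extends 0.13 m to +x (lower parts to 0.3 m) and 0.30 m to -y. Keep the gripper and wrist in front of it or to its left.
- monitor_corner (a point): lower right corner of the monitor's panel, a fixed obstacle behind the pan; the panel hangs 0.21 to 0.45 m above the bench and runs from here away from the robot and to the left, at about 45 degrees
- label_roll: roll of white labels, 56 mm across, 24 mm high, lying on the bench; a bystander; origin under its middle
- side_cutters: red-handled side cutters, 45 x 121 x 11 mm, lying on the bench; a bystander; origin under its middle
- knob_1: red plastic ball knob, 20 mm in diameter, 11 g, with a small flat and a brass bush; origin at the centre of the ball
- knob_2: red plastic ball knob, 20 mm in diameter, 11 g, with a small flat and a brass bush; origin at the centre of the ball
- knob_3: red plastic ball knob, 20 mm in diameter, 11 g, with a small flat and a brass bush; origin at the centre of the ball
- knob_4: red plastic ball knob, 20 mm in diameter, 11 g, with a small flat and a brass bush; origin at the centre of the ball
- knob_5: red plastic ball knob, 20 mm in diameter, 11 g, with a small flat and a brass bush; origin at the centre of the ball
- knob_6: red plastic ball knob, 20 mm in diameter, 11 g, with a small flat and a brass bush; origin at the centre of the ball

How it is judged:
On the way, in this order (a step that is already met when the one before it is completed fails the run):
1. the pan is tipped by more than 0.3 rad and all six knobs have banked up in its nose, within 75 mm of the nose wall (value of joint feed_pan above 0.3 rad and x of each of knob_1, knob_2, knob_3, knob_4, knob_5, knob_6 in the frame of pan_nose below 0.075 m), for 0.2 s.
2. knobs lie in the bowl of the scoop, and the scoop is lifted clear (the middle of its underside more than 70 mm above the bench) (height (world z) of scoop above 0.07 m and ((x of knob_1 in the frame of scoop between -0.032 and 0.037 m and y of knob_1 in the frame of scoop between -0.034 and 0.034 m and z of knob_1 in the frame of scoop between 0 and 0.06 m) or (x of knob_2 in the frame of scoop between -0.032 and 0.037 m and y of knob_2 in the frame of scoop between -0.034 and 0.034 m and z of knob_2 in the frame of scoop between 0 and 0.06 m) or (x of knob_3 in the frame of scoop between -0.032 and 0.037 m and y of knob_3 in the frame of scoop between -0.034 and 0.034 m and z of knob_3 in the frame of scoop between 0 and 0.06 m) or (x of knob_4 in the frame of scoop between -0.032 and 0.037 m and y of knob_4 in the frame of scoop between -0.034 and 0.034 m and z of knob_4 in the frame of scoop between 0 and 0.06 m) or (x of knob_5 in the frame of scoop between -0.032 and 0.037 m and y of knob_5 in the frame of scoop between -0.034 and 0.034 m and z of knob_5 in the frame of scoop between 0 and 0.06 m) or (x of knob_6 in the frame of scoop between -0.032 and 0.037 m and y of knob_6 in the frame of scoop between -0.034 and 0.034 m and z of knob_6 in the frame of scoop between 0 and 0.06 m))), for 0.2 s.
At the end, for the whole second after the job is handed in: all six knobs lie at rest in the right half of the tray; the scoop stands flat on the bench (underside within 6 mm of it, tilted less than 0.1 rad), at rest (x of knob_1 in the frame of tray between -0.08 and 0.081 m and x of knob_2 in the frame of tray between -0.08 and 0.081 m and x of knob_3 in the frame of tray between -0.08 and 0.081 m and x of knob_4 in the frame of tray between -0.08 and 0.081 m and x of knob_5 in the frame of tray between -0.08 and 0.081 m and x of knob_6 in the frame of tray between -0.08 and 0.081 m and y of knob_1 in the frame of tray between -0.116 and 0 m and y of knob_2 in the frame of tray between -0.116 and 0 m and y of knob_3 in the frame of tray between -0.116 and 0 m and y of knob_4 in the frame of tray between -0.116 and 0 m and y of knob_5 in the frame of tray between -0.116 and 0 m and y of knob_6 in the frame of tray between -0.116 and 0 m and z of each of knob_1, knob_2, knob_3, knob_4, knob_5, knob_6 in the frame of tray below 0.05 m and linear speed of each of knob_1, knob_2, knob_3, knob_4, knob_5, knob_6 below 0.03 m/s and height (world z) of scoop below 0.006 m and angle between scoop's own z axis and vertical below 0.1 rad and linear speed of scoop below 0.02 m/s); the robot touches nothing.
It fails at once if the fingers handle a knob (more than 2 N) (contact force between the fingers and knob_1 above 2 N or contact force between the fingers and knob_2 above 2 N or contact force between the fingers and knob_3 above 2 N or contact force between the fingers and knob_4 above 2 N or contact force between the fingers and knob_5 above 2 N or contact force between the fingers and knob_6 above 2 N).
It fails at once if the tray is shoved more than 40 mm (distance of tray from where it was at the start of the episode above 0.04 m).
It fails at once if the circuit board is disturbed (moved more than 40 mm or tipped up) (distance of board from where it was at the start of the episode above 0.04 m or angle between board's own z axis and vertical above 0.35 rad).
It fails at once if the label roll or the side cutters are moved more than 30 mm (distance of any of label_roll, side_cutters from where it was at the start of the episode above 0.03 m).
It also fails if it takes over 72 s, if anything falls off the work surface, if the arm or the gripper's body presses on something with over 40 N, if the wrist force passes 120 N, or if a joint passes its speed limit or range.

## Robot

A 6-joint arm with a two-finger parallel gripper is mounted at the origin on a cart in front of the work surface, level with it; the furniture and walls round the work are solid. World frame = base frame: x ahead of the robot, y to its left, z up, the work surface at z = 0. Lengths are in m, angles in rad, forces in N, time in s.
With the tool pointing down it reaches from about 0.35 to 0.975 m from the base axis. Payload 4.9 kg.
Tool frame: the origin (TCP) lies midway between the tips of the shut fingers; the grasp point (between the pads) lies manip.tcp_to_grasp behind it (manip.tcp_to_grasp is the distance from the TCP to the grasp point, in m); z points along the fingers, y is the line along which they close (so a half turn about z gives the same grasp; the last joint's range is limited). The gripper opens to 85 mm and grips with 20 to 120 N. Pads are 22 mm wide; open, the fingers measure 114 mm over their backs; the gripper's body (76 mm by 85 mm) begins 54 mm behind the grasp point. The pads swing forward as they close: fully open they stand 13 mm farther back than shut.
Start: joints at [1.125, 0.053, 1.613, -0, 1.476, -0.119], TCP at [0.201, 0.592, 0.231] pointing down, gripper open.
Joint ranges: [-3.01, 3.01], [-1.01, 2.22], [0.06, 2.58], [-1.02, 4.17], [0.09, 2.62], [-3.14, 3.14]. Speed limits (rad/s): [2.57, 2.57, 3.14, 3.14, 3.14, 3.14].

## Interface

Orientations are given as a unit quaternion [w, x, y, z].
In Python, from plant import manip, grab_frame, calibration, job_done gives the robot as it stands.
- The arm moves only by the tool send_rows, never from a script. Its argument "rows" is a list of rows, each an object of numbers: "x", "y", "z": the shift along the tool's x, y, z normalised to -1 to 1, where 1 is 15 cm; "wx", "wy", "wz": the turn, a rotation vector about the tool's x, y, z normalised to -1 to 1, where 1 is pi/4 rad; "hand": the opening, from -1 (shut) to 1 (fully open). In form: [{"x": .., "y": .., "z": .., "wx": .., "wy": .., "wz": .., "hand": ..}, ...]. A call has exactly 10 rows; each row shifts and turns the commanded pose from where the row before left it, along the tool's axes as they then stand; what a row does not reach is not made up. A row lasts 1/12 s, in which the tool goes at most 41.7 mm and 7.16 degrees, less where a joint would pass 70% of its speed; a pose out of reach is approached as far as the arm can. A call with a number of a shift or a turn outside -1 to 1 is refused whole. A call with a gripper value outside its range is refused whole. The fingers move at their own pace and stop on an object; the grip force is fixed at half the most. Time passes only in rows, so rows that do not move let the fingers close, or fill a call up. It gives the time, the measured TCP pose, the force, the opening and the grip force at its end, in the units of the state.
- manip.state(): the state, without advancing time (a new reading comes with each control period).
- grab_frame(name): name is "scene" or "top" or "wrist"; returns the picture (400x640x3 uint8, blue, green, red); there is no depth.
- calibration(name): a dict with "camera_matrix" (3x3 intrinsics, pixels), "k1" (the pictures are not rectified: a ray, as slopes to the right and down, at radius r is drawn at 1 + k1 r^2 times it, then the intrinsics apply), "R" (3x3) and "t" (3): a world point X has camera coordinates R X + t. Camera axes: x right, y down, z forward; pixel columns grow to the right and rows downward; lengths in m; the calibration is good to about 2 mm. A picture is of the moment at which its call begins: read the wrist's pose just before it. calibration takes no time and is no camera call; for the wrist camera it gives the pose at the moment of the call.
- job_done(): hands the job in; it is judged then, once.
The state is a dict: "time": time; "joint_pos": joint angles; "joint_vel": joint speeds; "joint_efforts": joint torques, N m; "tool_pos": TCP position; "tool_rot": TCP orientation; "contact_force": force on the tool from outside, world axes, zero at the start; "ft_torque": the same for the moment, N m; "gripper_width": opening from 0.0 (shut) to 1.0 (fully open); "grasp_force": force on a finger pad.
Only numpy, scipy, OpenCV 4.12 (cv2) and the standard library are available. Lean on these libraries where they do the work, as an engineer would, in place of code of your own. Each camera call takes 0.05 s, during which the arm holds its last target. There are 200 camera calls.

## Working session

There is one attempt and no reset: what is moved stays moved. The work goes in short steps, Python scripts to look and compute and a tool call to move; the robot and the scene stay as the last step left them, time stands still between calls to the robot, and variables do not carry over. Pictures are saved under pics/ and viewed, at most 10 in all, crops included, and the job is handed in when it is done.

Besides the shell and the picture viewer there is one more tool, called after "Emit:" as name(argument=value, ...), one argument or row to a line, values as JSON. send_rows: Moves the arm, as the interface text tells. Scaled input: -1 to 1 covers 15 cm each way for a shift and pi/4 rad each way for a turn. Its arguments: {"type":"object","properties":{"rows":{"type":"array","items":{"type":"object","properties":{"x":{"type":"number","minimum":-1,"maximum":1},"y":{"type":"number","minimum":-1,"maximum":1},"z":{"type":"number","minimum":-1,"maximum":1},"wx":{"type":"number","minimum":-1,"maximum":1},"wy":{"type":"number","minimum":-1,"maximum":1},"wz":{"type":"number","minimum":-1,"maximum":1},"hand":{"type":"number"}}}}},"required":["rows"]}

```bash
mkdir -p pics; ls; python3 - <<'E'
from plant import manip, grab_frame, calibration
import cv2,numpy as np
s=manip.state(); print({k:np.round(v,3) for k,v in s.items()}, manip.tcp_to_grasp)
for n in("scene","top"):
    f=grab_frame(n); cv2.imwrite(f"pics/{n}0.png",f); c=calibration(n); print(n,{k:np.round(v,3).tolist() for k,v in c.items()})
E
```

```text
pics
{'time': np.float64(0.0), 'joint_pos': array([ 1.125,  0.053,  1.614, -0.   ,  1.476, -0.119]), 'joint_vel': array([-0.001,  0.   , -0.001,  0.001, -0.   ,  0.001]), 'joint_efforts': array([ 1.0000e-03, -3.9370e+01, -3.7017e+01, -0.0000e+00,  7.0000e-03,
       -0.0000e+00]), 'tool_pos': array([0.2  , 0.591, 0.23 ]), 'tool_rot': array([-0.   ,  0.163,  0.987, -0.001]), 'contact_force': array([-0.406, -0.185, -0.049]), 'ft_torque': array([ 0.028,  0.021, -0.036]), 'grasp_force': np.float64(0.0), 'gripper_width': np.float64(0.998)} 0.0187
scene {'camera_matrix': [[394.043, 0.0, 317.778], [0.0, 394.043, 206.119], [0.0, 0.0, 1.0]], 'k1': 0.028, 'R': [[0.665, -0.747, -0.001], [-0.512, -0.455, -0.728], [0.544, 0.484, -0.685]], 't': [-0.386, 0.42, 1.037]}
top {'camera_matrix': [[417.935, 0.0, 321.691], [0.0, 417.935, 201.602], [0.0, 0.0, 1.0]], 'k1': -0.091, 'R': [[-0.018, -1.0, -0.012], [-0.982, 0.02, -0.186], [0.187, 0.008, -0.982]], 't': [0.023, 0.576, 1.591]}
```

View pics/scene0.png

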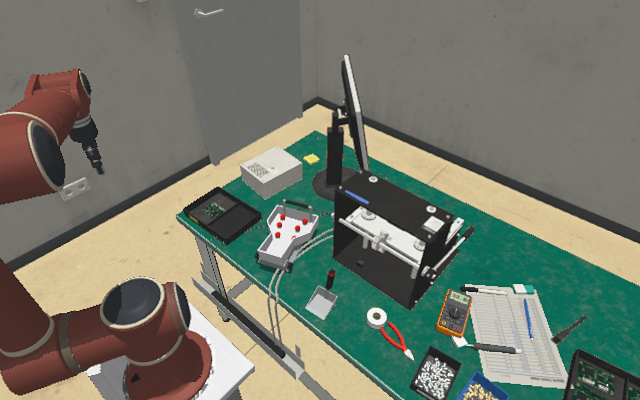

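View pics/top0.png

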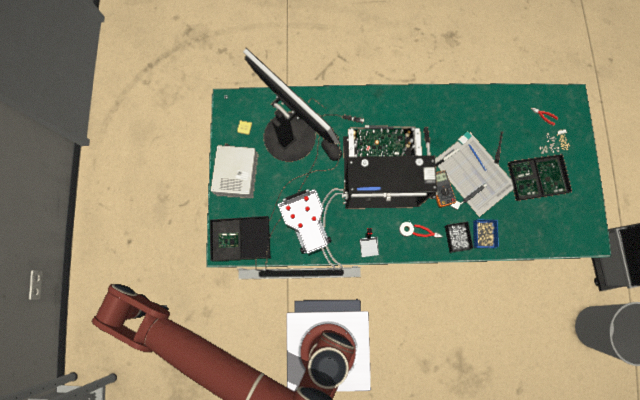

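Scene: tray at about (220,215), pan at (288,235), scoop at (321,300), roll at (377,317). Top: tray (240,239), pan with its nose toward the robot near (316,250) and its bar at the rear near (297,193), scoop (369,245), jig front-left near (346,195).

```bash
cat > h.py <<'E'
import cv2,numpy as np
from plant import manip, grab_frame, calibration
from scipy.spatial.transform import Rotation as Ro
def rays(c,px):
    K=np.array(c["camera_matrix"]);px=np.atleast_2d(np.array(px,float))
    d=np.array([c["k1"],0,0,0,0.])
    n=cv2.undistortPoints(px[:,None],K,d)[:,0]
    R=np.array(c["R"]);t=np.array(c["t"])
    return -R.T@t, np.c_[n,np.ones(len(n))]@R
def plane(c,px,z):
    o,d=rays(c,px); return o+d*((z-o[2])/d[:,2:])
def proj(c,X):
    X=np.atleast_2d(np.array(X,float))
    return cv2.projectPoints(X,cv2.Rodrigues(np.array(c["R"]))[0],np.array(c["t"],float),np.array(c["camera_matrix"]),np.array([c["k1"],0,0,0,0.]))[0][:,0]
def tri(ca,pa,cb,pb):
    A=np.zeros((3,3));b=np.zeros(3);L=[]
    for c,p in((ca,pa),(cb,pb)):
        o,d=rays(c,p);d=d[0]/np.linalg.norm(d[0]);P=np.eye(3)-np.outer(d,d);A+=P;b+=P@o;L.append((P,o))
    X=np.linalg.solve(A,b);return X,[np.linalg.norm(P@(X-o)) for P,o in L]
def pose():
    s=manip.state();q=s["tool_rot"];return np.array(s["tool_pos"]),Ro.from_quat([q[1],q[2],q[3],q[0]]).as_matrix()
def red(f):
    h=cv2.cvtColor(f,cv2.COLOR_BGR2HSV);return (((h[...,0]<8)|(h[...,0]>172))&(h[...,1]>150)&(h[...,2]>80)).astype(np.uint8)
E
python3 - <<'E'
from h import *
t=cv2.imread("pics/top0.png");s=cv2.imread("pics/scene0.png")
a=cv2.resize(t[180:270,200:400],(800,360),interpolation=cv2.INTER_CUBIC)
b=cv2.resize(s[175:325,200:400],(0,0),fx=1.6,fy=1.6)
b=cv2.resize(s[180:330,200:380],(288*2,240),interpolation=cv2.INTER_CUBIC)
cv2.imwrite("pics/topc.png",cv2.resize(t[180:265,203:393],(800,358),interpolation=cv2.INTER_CUBIC))
cv2.imwrite("pics/scc.png",cv2.resize(s[180:330,200:400],(800,600),interpolation=cv2.INTER_CUBIC))
ct=calibration("top")
for n,p,z in [("tray",(240,239),.02),("nose",(316,250),.033),("bar",(297,193),.1),("scoopbowl",(369,247),0),("handle",(369,232),.1),("roll",(406,229),.02),("jig",(346,206),.3),("mon",(338,152),.21)]: print(n,plane(ct,p,z).round(3))
E
```

```text
tray [[0.438 0.34  0.02 ]]
nose [[0.388 0.038 0.033]]
bar [[0.603 0.106 0.1  ]]
scoopbowl [[ 0.398 -0.173  0.   ]]
handle [[ 0.447 -0.165  0.1  ]]
roll [[ 0.465 -0.321  0.02 ]]
jig [[ 0.513 -0.071  0.3  ]]
mon [[ 0.729 -0.052  0.21 ]]
```

View pics/topc.png

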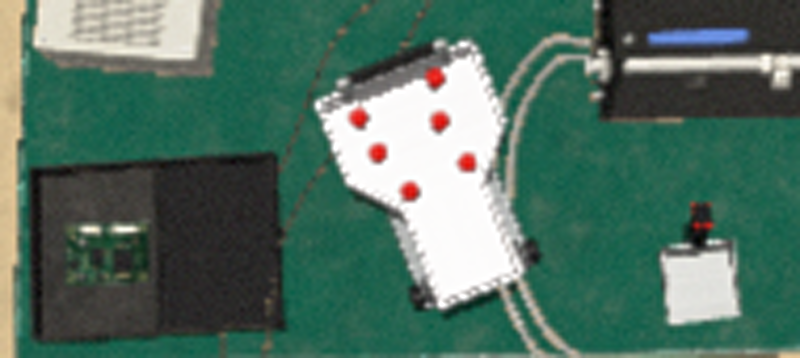

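View pics/scc.png

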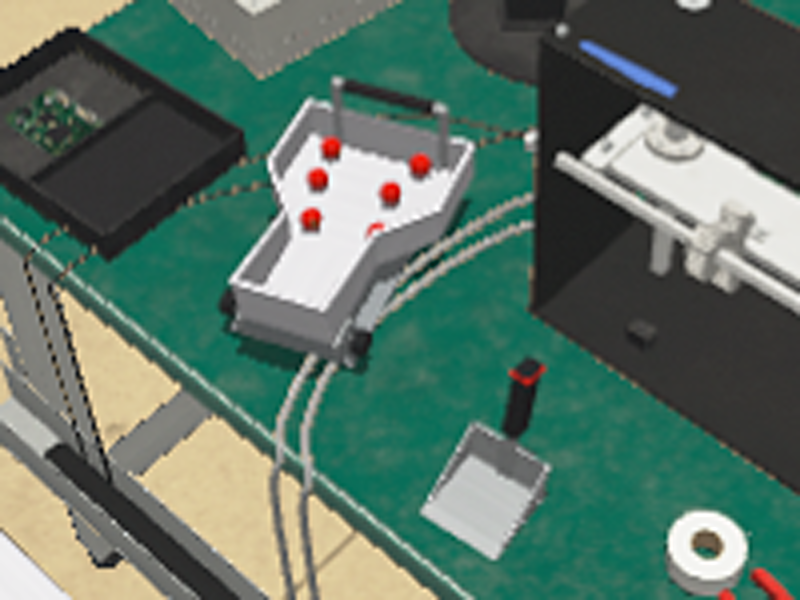

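Crops (4.2x top, 4x scene): bar from (345,88) to (437,52) in top and (345,86) to (440,107) in scene; hinge knobs at (420,297), (530,252) / (228,300), (358,343); scoop lip corners (668,325), (741,315) / (421,508), (497,558); handle top (702,215) / (527,372).

```bash
python3 - <<'E'
from h import *
ct=calibration("top");cs=calibration("scene")
T=lambda p:(203+p[0]/800*190-.4,180+p[1]/358*85-.4)
S=lambda p:(200+p[0]/4-.4,180+p[1]/4-.4)
P={}
for n,a,b in [("barL",(342,89),(345,86)),("barR",(440,51),(440,107)),("kL",(420,297),(228,300)),("kR",(530,252),(358,343)),("lipL",(668,325),(421,508)),("lipR",(741,315),(497,558)),("bkL",(661,247),(474,424)),("bkR",(733,240),(550,467)),("handle",(702,210),(527,370)),("trayFR",(284,327),(108,258)),("trayBR",(275,154),(243,135)),("trayFL",(36,340),(0,0)),("trayBL",(33,170),(75,30)),("jig",(600,117),(540,38))]:
    X,e=tri(ct,T(a),cs,S(b));P[n]=X;print(n,X.round(3),np.round(e,4), plane(ct,T(a),.034).round(3))
v=P["kL"]-P["kR"];m=(P["kL"]+P["kR"])/2;b=(P["barL"]+P["barR"])/2
print("hinge mid",m,"axis y dir yaw",np.degrees(np.arctan2(-v[0],v[1])),np.linalg.norm(v)); d=b-m;print("bar",b,d,np.hypot(d[0],d[1]),np.degrees(np.arctan2(d[1],d[0])))
v=P["barL"]-P["barR"];print(np.degrees(np.arctan2(-v[0],v[1])),np.linalg.norm(v))
E
```

```text
barL [0.579 0.153 0.096] [0.0059 0.0059] [[0.586 0.163 0.034]]
barR [0.608 0.065 0.107] [0.003 0.003] [[0.621 0.07  0.034]]
kL [0.388 0.091 0.033] [0.0005 0.0005] [[0.388 0.091 0.034]]
kR [ 0.43  -0.012  0.025] [0.0006 0.0006] [[ 0.428 -0.012  0.034]]
lipL [ 0.361 -0.142  0.005] [0.002 0.002] [[ 0.358 -0.138  0.034]]
lipR [ 0.369 -0.211  0.004] [0.0012 0.0012] [[ 0.366 -0.206  0.034]]
bkL [ 0.431 -0.134  0.03 ] [0.0001 0.0001] [[ 0.431 -0.134  0.034]]
bkR [ 0.437 -0.202  0.034] [0.0013 0.0013] [[ 0.436 -0.201  0.034]]
handle [ 0.456 -0.166  0.1  ] [0.0014 0.0014] [[ 0.464 -0.174  0.034]]
trayFR [0.364 0.221 0.006] [0.0001 0.0001] [[0.363 0.218 0.034]]
trayBR [0.526 0.227 0.029] [0.0003 0.0003] [[0.525 0.227 0.034]]
trayFL [0.376 0.389 0.185] [0.0357 0.0357] [[0.354 0.45  0.034]]
trayBL [0.517 0.458 0.027] [0.0019 0.0019] [[0.514 0.458 0.034]]
jig [ 0.522 -0.083  0.319] [0.0232 0.0232] [[ 0.555 -0.081  0.034]]
hinge mid [0.40888638 0.03950218 0.02905144] axis y dir yaw 21.887190574949862 0.11199619931450101
bar [0.59359538 0.10908604 0.10160344] [0.18470899 0.06958386 0.072552  ] 0.19738117164100757 20.64247436742994
18.015476429896495 0.09403996197413789
```

```bash
cat >> h.py <<'E'
def down(yaw,pitch=0):
    "tool pointing down, tool y at world yaw (deg)"
    a=np.radians(yaw);y=np.array([np.cos(a),np.sin(a),0]);z=np.array([0,0,-1.]);return np.c_[np.cross(y,z),y,z]
def plan(P,R,n,p0=None,R0=None):
    "equal rows (shift first, then turn) from the pose p0,R0 to P,R"
    if p0 is None:p0,R0=pose()
    w=Ro.from_matrix(R0.T@R).as_rotvec()/n
    M=sum(R0@Ro.from_rotvec(w*k).as_matrix() for k in range(n))
    s=np.linalg.solve(M,np.array(P)-p0)
    print(n,"rows: xyz",(s/.15).round(3),"w",(w/(np.pi/4)).round(3),"| mm/row %.1f deg/row %.2f"%(1e3*np.linalg.norm(s),np.degrees(np.linalg.norm(w))))
E
python3 - <<'E'
from h import *
plan((.555,.095,.27),down(21),20)
E
```

```text
20 rows: xyz [-0.206 -0.043 -0.013] w [-0.     0.     0.056] | mm/row 31.6 deg/row 2.51
```

Emit:
send_rows(
  rows=[
    {"x": -0.206,"y": -0.043,"z": -0.013,"wz": 0.056,"hand": 1},
    {"x": -0.206,"y": -0.043,"z": -0.013,"wz": 0.056,"hand": 1},
    {"x": -0.206,"y": -0.043,"z": -0.013,"wz": 0.056,"hand": 1},
    {"x": -0.206,"y": -0.043,"z": -0.013,"wz": 0.056,"hand": 1},
    {"x": -0.206,"y": -0.043,"z": -0.013,"wz": 0.056,"hand": 1},
    {"x": -0.206,"y": -0.043,"z": -0.013,"wz": 0.056,"hand": 1},
    {"x": -0.206,"y": -0.043,"z": -0.013,"wz": 0.056,"hand": 1},
    {"x": -0.206,"y": -0.043,"z": -0.013,"wz": 0.056,"hand": 1},
    {"x": -0.206,"y": -0.043,"z": -0.013,"wz": 0.056,"hand": 1},
    {"x": -0.206,"y": -0.043,"z": -0.013,"wz": 0.056,"hand": 1},
  ],
)

```text
invalid input at $.rows[0]: expected keys x, y, z, wx, wy, wz, hand
```

Emit:
send_rows(
  rows=[
    {"x": -0.206,"y": -0.043,"z": -0.013,"wz": 0.056,"hand": 1},
    {"x": -0.206,"y": -0.043,"z": -0.013,"wz": 0.056,"hand": 1},
    {"x": -0.206,"y": -0.043,"z": -0.013,"wz": 0.056,"hand": 1},
    {"x": -0.206,"y": -0.043,"z": -0.013,"wz": 0.056,"hand": 1},
    {"x": -0.206,"y": -0.043,"z": -0.013,"wz": 0.056,"hand": 1},
    {"x": -0.206,"y": -0.043,"z": -0.013,"wz": 0.056,"hand": 1},
    {"x": -0.206,"y": -0.043,"z": -0.013,"wz": 0.056,"hand": 1},
    {"x": -0.206,"y": -0.043,"z": -0.013,"wz": 0.056,"hand": 1},
    {"x": -0.206,"y": -0.043,"z": -0.013,"wz": 0.056,"hand": 1},
    {"x": -0.206,"y": -0.043,"z": -0.013,"wz": 0.056,"hand": 1},
  ],
)

```text
invalid input at $.rows[0]: expected keys x, y, z, wx, wy, wz, hand
```

```bash
python3 - <<'E'
from h import *
import pickle
p,R=pose();print(p,R.round(3))
c=calibration("wrist");f=grab_frame("wrist");cv2.imwrite("pics/w1.png",f);pickle.dump(c,open("w1.pkl","wb"))
print(-np.array(c["R"]).T@np.array(c["t"]),np.round(c["R"],2))
for X in [(.595,.111,.099),(.408,.039,.026)]: print(proj(c,X))
E
```

```text
[0.20041183 0.59140601 0.23018926] [[-0.947  0.321 -0.001]
 [ 0.321  0.947 -0.002]
 [ 0.    -0.002 -1.   ]]
[0.13533143 0.61464825 0.37363292] [[ 0.32  0.95 -0.  ]
 [ 0.91 -0.31  0.27]
 [ 0.26 -0.09 -0.96]]
[[ 81.43014026 558.2352902 ]]
[[  3.95184994 426.99296551]]
```

View pics/w1.png

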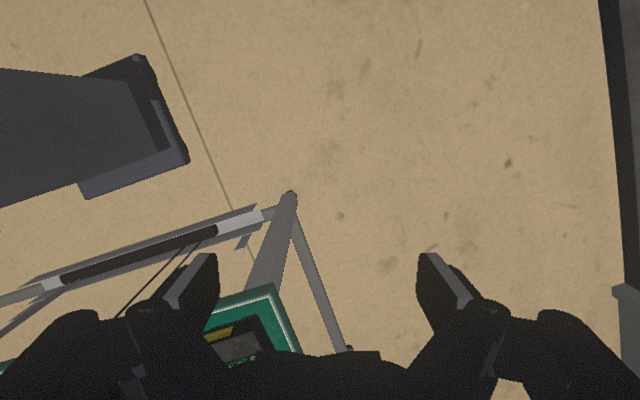

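The calls were refused because every key is required, so the picture still shows only the floor and the fingers at (190,300) and (445,290). I'm resending with all the keys.

Emit:
send_rows(
  rows=[
    {"x": -0.206,"y": -0.043,"z": -0.013,"wx": 0,"wy": 0,"wz": 0.056,"hand": 1},
    {"x": -0.206,"y": -0.043,"z": -0.013,"wx": 0,"wy": 0,"wz": 0.056,"hand": 1},
    {"x": -0.206,"y": -0.043,"z": -0.013,"wx": 0,"wy": 0,"wz": 0.056,"hand": 1},
    {"x": -0.206,"y": -0.043,"z": -0.013,"wx": 0,"wy": 0,"wz": 0.056,"hand": 1},
    {"x": -0.206,"y": -0.043,"z": -0.013,"wx": 0,"wy": 0,"wz": 0.056,"hand": 1},
    {"x": -0.206,"y": -0.043,"z": -0.013,"wx": 0,"wy": 0,"wz": 0.056,"hand": 1},
    {"x": -0.206,"y": -0.043,"z": -0.013,"wx": 0,"wy": 0,"wz": 0.056,"hand": 1},
    {"x": -0.206,"y": -0.043,"z": -0.013,"wx": 0,"wy": 0,"wz": 0.056,"hand": 1},
    {"x": -0.206,"y": -0.043,"z": -0.013,"wx": 0,"wy": 0,"wz": 0.056,"hand": 1},
    {"x": -0.206,"y": -0.043,"z": -0.013,"wx": 0,"wy": 0,"wz": 0.056,"hand": 1},
  ],
)

```text
time: 0.98
tool_pos: [0.4346, 0.3816, 0.2505]
tool_rot: [-0.0, 0.375, 0.927, -0.0]
contact_force: [0.5, 0.5, 0.8]
gripper_width: 1.001
grasp_force: 0.0
```

Emit:
send_rows(
  rows=[
    {"x": -0.206,"y": -0.043,"z": -0.013,"wx": 0,"wy": 0,"wz": 0.056,"hand": 1},
    {"x": -0.206,"y": -0.043,"z": -0.013,"wx": 0,"wy": 0,"wz": 0.056,"hand": 1},
    {"x": -0.206,"y": -0.043,"z": -0.013,"wx": 0,"wy": 0,"wz": 0.056,"hand": 1},
    {"x": -0.206,"y": -0.043,"z": -0.013,"wx": 0,"wy": 0,"wz": 0.056,"hand": 1},
    {"x": -0.206,"y": -0.043,"z": -0.013,"wx": 0,"wy": 0,"wz": 0.056,"hand": 1},
    {"x": -0.206,"y": -0.043,"z": -0.013,"wx": 0,"wy": 0,"wz": 0.056,"hand": 1},
    {"x": -0.206,"y": -0.043,"z": -0.013,"wx": 0,"wy": 0,"wz": 0.056,"hand": 1},
    {"x": -0.206,"y": -0.043,"z": -0.013,"wx": 0,"wy": 0,"wz": 0.056,"hand": 1},
    {"x": -0.206,"y": -0.043,"z": -0.013,"wx": 0,"wy": 0,"wz": 0.056,"hand": 1},
    {"x": -0.206,"y": -0.043,"z": -0.013,"wx": 0,"wy": 0,"wz": 0.056,"hand": 1},
  ],
)

```text
time: 1.82
tool_pos: [0.5561, 0.0931, 0.27]
tool_rot: [-0.0, 0.568, 0.823, -0.0]
contact_force: [0.0, 0.2, 0.2]
gripper_width: 1.0
grasp_force: 0.0
```

```bash
python3 - <<'E'
from h import *
import pickle
p,R=pose();print(p,R.round(3))
c=calibration("wrist");f=grab_frame("wrist");cv2.imwrite("pics/w2.png",f);pickle.dump(c,open("w2.pkl","wb"))
print(-np.array(c["R"]).T@np.array(c["t"]))
for X in [(.595,.111,.099),(.408,.039,.026)]: print(proj(c,X))
E
```

```text
[0.55605161 0.09306776 0.26995739] [[-0.354  0.935 -0.001]
 [ 0.935  0.354  0.   ]
 [ 0.    -0.    -1.   ]]
[0.53209006 0.15866718 0.4134381 ]
[[361.41485542 177.23302454]]
[[183.47899664 165.43273159]]
```

View pics/w2.png

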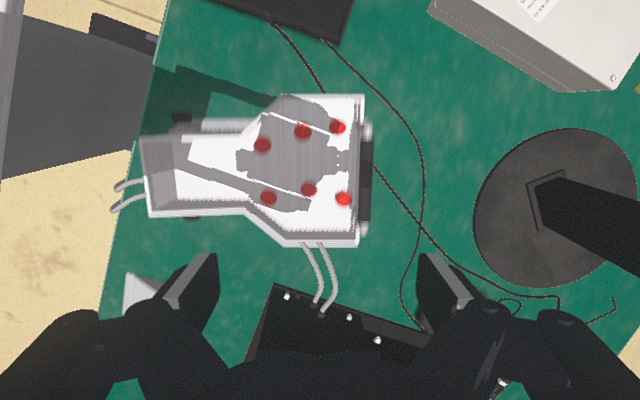

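Wrist view: bar as the dark strip x 360–373, y 137–220 with end posts at (369,131) and (366,226); hinge knobs at (181,118) and (191,218).

```bash
python3 - <<'E'
from h import *
import pickle
c=pickle.load(open("w2.pkl","rb"))
b=plane(c,[(367,178.5),(368,131),(366,226)],.099);k=plane(c,[(181,118),(191,218)],.026)
print(b.round(4));print(k.round(4));m=k.mean(0);d=b[0]-m;print(m,np.hypot(*d[:2]),np.degrees(np.arctan2(d[1],d[0])),np.linalg.norm(b[1]-b[2]),np.linalg.norm(k[0]-k[1]))
for v in(b[1]-b[2],k[0]-k[1]):print(np.degrees(np.arctan2(-v[0],v[1])))
f=cv2.imread("pics/w2.png");g=f[180,345:390].max(1);print(g)
E
```

```text
[[0.6005 0.1118 0.099 ]
 [0.5838 0.1535 0.099 ]
 [0.6186 0.0667 0.099 ]]
[[ 0.3913  0.0911  0.026 ]
 [ 0.4333 -0.0215  0.026 ]]
[0.4122933  0.03480852 0.026     ] 0.203340843022235 22.23701591609127 0.0935786118877313 0.12007809945838147
21.814361827924806
20.435238239973476
[247 249 251 170 151 153 150 151 152 153 142 134 142 123  77  60  64  61
  66  65  61  62  58  60  62  57  64 102 125 122 123 125 120 119 126 123
 118 111  72  66  63  85 122 123 122]
```

```bash
python3 - <<'E'
from h import *
plan((.598,.111,.082),down(21.2),9)
# lift arc: bar path in pan x / z per step of the tilt
th=np.linspace(0,.355,11);x=.2*np.cos(th)-.073*np.sin(th);z=.2*np.sin(th)+.073*np.cos(th)
print("tool y",(np.diff(x)/.15).round(3),"tool z",(-np.diff(z)/.15).round(3))
E
```

```text
9 rows: xyz [0.005 0.034 0.14 ] w [-0.     0.001 -0.002] | mm/row 21.6 deg/row 0.09
tool y [-0.018 -0.02  -0.021 -0.023 -0.025 -0.026 -0.028 -0.029 -0.031 -0.032] tool z [-0.047 -0.046 -0.046 -0.045 -0.044 -0.043 -0.042 -0.041 -0.04  -0.039]
```

Emit:
send_rows(
  rows=[
    {"x": 0.005,"y": 0.034,"z": 0.14,"wx": 0,"wy": 0,"wz": -0.002,"hand": 1},
    {"x": 0.005,"y": 0.034,"z": 0.14,"wx": 0,"wy": 0,"wz": -0.002,"hand": 1},
    {"x": 0.005,"y": 0.034,"z": 0.14,"wx": 0,"wy": 0,"wz": -0.002,"hand": 1},
    {"x": 0.005,"y": 0.034,"z": 0.14,"wx": 0,"wy": 0,"wz": -0.002,"hand": 1},
    {"x": 0.005,"y": 0.034,"z": 0.14,"wx": 0,"wy": 0,"wz": -0.002,"hand": 1},
    {"x": 0.005,"y": 0.034,"z": 0.14,"wx": 0,"wy": 0,"wz": -0.002,"hand": 1},
    {"x": 0.005,"y": 0.034,"z": 0.14,"wx": 0,"wy": 0,"wz": -0.002,"hand": 1},
    {"x": 0.005,"y": 0.034,"z": 0.14,"wx": 0,"wy": 0,"wz": -0.002,"hand": 1},
    {"x": 0.005,"y": 0.034,"z": 0.14,"wx": 0,"wy": 0,"wz": -0.002,"hand": 1},
    {"x": 0,"y": 0,"z": 0,"wx": 0,"wy": 0,"wz": 0,"hand": 0},
  ],
)

```text
time: 2.7
tool_pos: [0.593, 0.1177, 0.0757]
tool_rot: [-0.004, 0.561, 0.828, -0.003]
contact_force: [-0.8, -0.7, -1.1]
gripper_width: 0.881
grasp_force: 0.0
```

Emit:
send_rows(
  rows=[
    {"x": 0,"y": 0,"z": 0,"wx": 0,"wy": 0,"wz": 0,"hand": -0.3},
    {"x": 0,"y": 0,"z": 0,"wx": 0,"wy": 0,"wz": 0,"hand": -1},
    {"x": 0,"y": 0,"z": 0,"wx": 0,"wy": 0,"wz": 0,"hand": -1},
    {"x": 0,"y": 0,"z": 0,"wx": 0,"wy": 0,"wz": 0,"hand": -1},
    {"x": 0,"y": 0,"z": 0,"wx": 0,"wy": 0,"wz": 0,"hand": -1},
    {"x": 0,"y": 0,"z": 0,"wx": 0,"wy": 0,"wz": 0,"hand": -1},
    {"x": 0,"y": 0,"z": 0,"wx": 0,"wy": 0,"wz": 0,"hand": -1},
    {"x": 0,"y": 0,"z": 0,"wx": 0,"wy": 0,"wz": 0,"hand": -1},
    {"x": 0,"y": 0,"z": 0,"wx": 0,"wy": 0,"wz": 0,"hand": -1},
    {"x": 0,"y": 0,"z": 0,"wx": 0,"wy": 0,"wz": 0,"hand": -1},
  ],
)

```text
time: 3.53
tool_pos: [0.5964, 0.1172, 0.0831]
tool_rot: [0.0, 0.562, 0.827, -0.0]
contact_force: [-3.9, -0.9, 5.4]
gripper_width: 0.13
grasp_force: 58.5
```

Emit:
send_rows(
  rows=[
    {"x": 0,"y": -0.009,"z": -0.024,"wx": 0,"wy": 0,"wz": 0,"hand": -1},
    {"x": 0,"y": -0.009,"z": -0.024,"wx": 0,"wy": 0,"wz": 0,"hand": -1},
    {"x": 0,"y": -0.01,"z": -0.023,"wx": 0,"wy": 0,"wz": 0,"hand": -1},
    {"x": 0,"y": -0.01,"z": -0.023,"wx": 0,"wy": 0,"wz": 0,"hand": -1},
    {"x": 0,"y": -0.01,"z": -0.023,"wx": 0,"wy": 0,"wz": 0,"hand": -1},
    {"x": 0,"y": -0.011,"z": -0.023,"wx": 0,"wy": 0,"wz": 0,"hand": -1},
    {"x": 0,"y": -0.012,"z": -0.023,"wx": 0,"wy": 0,"wz": 0,"hand": -1},
    {"x": 0,"y": -0.012,"z": -0.022,"wx": 0,"wy": 0,"wz": 0,"hand": -1},
    {"x": 0,"y": -0.013,"z": -0.022,"wx": 0,"wy": 0,"wz": 0,"hand": -1},
    {"x": 0,"y": -0.013,"z": -0.022,"wx": 0,"wy": 0,"wz": 0,"hand": -1},
  ],
)

```text
time: 4.37
tool_pos: [0.5828, 0.112, 0.1156]
tool_rot: [0.002, 0.562, 0.827, 0.003]
contact_force: [8.5, 3.5, -7.9]
gripper_width: 0.125
grasp_force: 58.4
```

Emit:
send_rows(
  rows=[
    {"x": 0,"y": -0.013,"z": -0.022,"wx": 0,"wy": 0,"wz": 0,"hand": -1},
    {"x": 0,"y": -0.013,"z": -0.022,"wx": 0,"wy": 0,"wz": 0,"hand": -1},
    {"x": 0,"y": -0.014,"z": -0.021,"wx": 0,"wy": 0,"wz": 0,"hand": -1},
    {"x": 0,"y": -0.014,"z": -0.021,"wx": 0,"wy": 0,"wz": 0,"hand": -1},
    {"x": 0,"y": -0.014,"z": -0.021,"wx": 0,"wy": 0,"wz": 0,"hand": -1},
    {"x": 0,"y": -0.015,"z": -0.02,"wx": 0,"wy": 0,"wz": 0,"hand": -1},
    {"x": 0,"y": -0.015,"z": -0.02,"wx": 0,"wy": 0,"wz": 0,"hand": -1},
    {"x": 0,"y": -0.016,"z": -0.02,"wx": 0,"wy": 0,"wz": 0,"hand": -1},
    {"x": 0,"y": -0.016,"z": -0.02,"wx": 0,"wy": 0,"wz": 0,"hand": -1},
    {"x": 0,"y": 0,"z": 0,"wx": 0,"wy": 0,"wz": 0,"hand": -1},
  ],
)

```text
time: 5.2
tool_pos: [0.5648, 0.1052, 0.1449]
tool_rot: [0.002, 0.562, 0.827, 0.003]
contact_force: [6.1, 3.5, -3.2]
gripper_width: 0.123
grasp_force: 59.2
```

```bash
python3 - <<'E'
from h import *
p,R=pose();print(p,manip.state()["contact_force"]);g=p+R[:,2]*-.0187;print(g)
f=grab_frame("scene");m=red(f)[180:270,240:330];n,l,st,ce=cv2.connectedComponentsWithStats(m);print(st[1:,4],ce[1:]+[240,180])
t=grab_frame("top");m=red(t)[180:260,280:340];n,l,st,ce=cv2.connectedComponentsWithStats(m);print(st[1:,4],ce[1:]+[280,180])
cv2.imwrite("pics/s3.png",cv2.resize(f[170:290,230:390],(800,600),interpolation=cv2.INTER_CUBIC))
E
```

```text
[0.56483518 0.10518723 0.14491153] [ 6.12957048  3.50053063 -3.18522832]
[0.5647086  0.10513616 0.16361103]
[82] [[272.3902439  255.82926829]]
[ 1  2  1  1  1  1  1  1  1  1  1  3  1  1  1  1  1  1  2  1  3  1  1  1
  1  2  2  1  1  1  1  1  1  2  1  1  1 86  1  1  1  1  1  1  2  1  1  1
  1  1  1  1  2  1  1  1  3  1  2  1] [[297.         187.        ]
 [300.5        189.        ]
 [307.         191.        ]
 [287.         193.        ]
 [283.         194.        ]
 [290.         195.        ]
 [308.         198.        ]
 [292.         214.        ]
 [297.         215.        ]
 [304.         215.        ]
 [280.         217.        ]
 [282.         219.66666667]
 [288.         223.        ]
 [292.         222.        ]
 [297.         223.        ]
 [285.         225.        ]
 [281.         226.        ]
 [288.         226.        ]
 [290.5        227.        ]
 [294.         227.        ]
 [297.33333333 228.        ]
 [300.         227.        ]
 [280.         228.        ]
 [282.         228.        ]
 [284.         229.        ]
 [304.5        228.        ]
 [309.5        229.
[... 267 characters left out ...]
  ]
 [281.         239.        ]
 [315.95348837 244.06976744]
 [288.         240.        ]
 [293.         241.        ]
 [299.         241.        ]
 [301.         240.        ]
 [283.         242.        ]
 [287.         242.        ]
 [280.5        244.5       ]
 [288.         245.        ]
 [291.         245.        ]
 [306.         244.        ]
 [302.         246.        ]
 [282.         248.        ]
 [289.         248.        ]
 [306.         250.        ]
 [288.         253.5       ]
 [291.         252.        ]
 [293.         252.        ]
 [299.         253.        ]
 [305.33333333 252.66666667]
 [285.         257.        ]
 [280.         258.5       ]
 [303.         258.        ]]
```

The knobs are banked: one red blob at (272,256) in scene and (316,244) in top, with none left in the rear of the pan. The lift of 62 mm means about 0.335 rad. Next I release the bar and rise.

Emit:
send_rows(
  rows=[
    {"x": 0,"y": 0,"z": 0,"wx": 0,"wy": 0,"wz": 0,"hand": 0},
    {"x": 0,"y": 0,"z": 0,"wx": 0,"wy": 0,"wz": 0,"hand": 0.6},
    {"x": 0,"y": 0,"z": 0,"wx": 0,"wy": 0,"wz": 0,"hand": 0.6},
    {"x": 0,"y": 0,"z": 0,"wx": 0,"wy": 0,"wz": 0,"hand": 0.6},
    {"x": 0,"y": 0,"z": -0.1,"wx": 0,"wy": 0,"wz": 0,"hand": 0.6},
    {"x": 0,"y": 0,"z": -0.16,"wx": 0,"wy": 0,"wz": 0,"hand": 0.6},
    {"x": 0,"y": 0,"z": -0.2,"wx": 0,"wy": 0,"wz": 0,"hand": 1},
    {"x": 0,"y": 0,"z": -0.2,"wx": 0,"wy": 0,"wz": 0,"hand": 1},
    {"x": 0,"y": 0,"z": -0.2,"wx": 0,"wy": 0,"wz": 0,"hand": 1},
    {"x": 0,"y": 0,"z": 0,"wx": 0,"wy": 0,"wz": 0,"hand": 1},
  ],
)

```text
time: 6.13
tool_pos: [0.5659, 0.1044, 0.2811]
tool_rot: [0.005, 0.561, 0.827, 0.004]
contact_force: [0.1, -1.3, 1.2]
gripper_width: 1.0
grasp_force: 0.0
```

```bash
python3 - <<'E'
from h import *
p,R=pose();print(p)
plan((.43,.03,.27),down(60),10);plan((.43,-.165,.2),down(96.5),10,np.array([.43,.03,.27]),down(60))
ct,cs=calibration("top"),calibration("scene")
t=grab_frame("top");f=grab_frame("scene")
for im,(y0,y1,x0,x1) in((t,(232,262,300,332)),(f,(235,275,250,300))):
    m=red(im)[y0:y1,x0:x1];n,l,st,ce=cv2.connectedComponentsWithStats(m);k=[i for i in range(1,n) if st[i,4]>5];print(st[k]+[x0,y0,0,0,0])
cv2.imwrite("pics/pan.png",np.hstack([cv2.resize(t[225:265,290:340],(400,320),interpolation=cv2.INTER_CUBIC),cv2.resize(f[220:270,245:295],(320,320),interpolation=cv2.INTER_CUBIC)]))
E
```

```text
[0.56588395 0.10437681 0.28109996]
10 rows: xyz [ 0.019 -0.104  0.007] w [ 0.001  0.001 -0.085] | mm/row 15.8 deg/row 3.83
10 rows: xyz [-0.031 -0.129  0.047] w [ 0.     0.    -0.081] | mm/row 21.0 deg/row 3.65
[[308 238  16  14  88]]
[[263 252  19  10  82]]
```

View pics/pan.png

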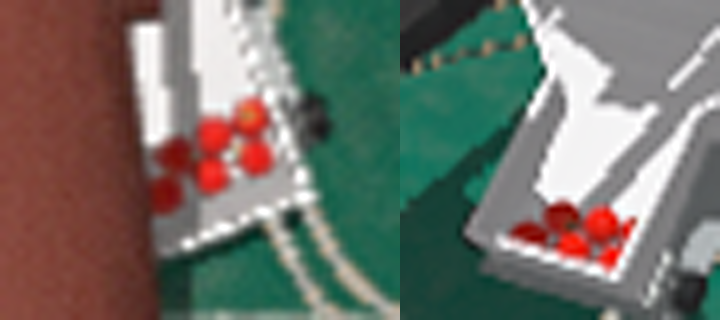

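The pan holds all six knobs as two rows of three against the nose wall, at roughly (165–255,115–190) in the left half. Next I go above the scoop.

Emit:
send_rows(
  rows=[
    {"x": 0.019,"y": -0.104,"z": 0.007,"wx": 0,"wy": 0,"wz": -0.085,"hand": 1},
    {"x": 0.019,"y": -0.104,"z": 0.007,"wx": 0,"wy": 0,"wz": -0.085,"hand": 1},
    {"x": 0.019,"y": -0.104,"z": 0.007,"wx": 0,"wy": 0,"wz": -0.085,"hand": 1},
    {"x": 0.019,"y": -0.104,"z": 0.007,"wx": 0,"wy": 0,"wz": -0.085,"hand": 1},
    {"x": 0.019,"y": -0.104,"z": 0.007,"wx": 0,"wy": 0,"wz": -0.085,"hand": 1},
    {"x": 0.019,"y": -0.104,"z": 0.007,"wx": 0,"wy": 0,"wz": -0.085,"hand": 1},
    {"x": 0.019,"y": -0.104,"z": 0.007,"wx": 0,"wy": 0,"wz": -0.085,"hand": 1},
    {"x": 0.019,"y": -0.104,"z": 0.007,"wx": 0,"wy": 0,"wz": -0.085,"hand": 1},
    {"x": 0.019,"y": -0.104,"z": 0.007,"wx": 0,"wy": 0,"wz": -0.085,"hand": 1},
    {"x": 0.019,"y": -0.104,"z": 0.007,"wx": 0,"wy": 0,"wz": -0.085,"hand": 1},
  ],
)

```text
time: 7.07
tool_pos: [0.4245, 0.0296, 0.2597]
tool_rot: [-0.002, 0.258, 0.966, -0.0]
contact_force: [0.5, 0.1, -0.2]
gripper_width: 1.0
grasp_force: 0.0
```

Emit:
send_rows(
  rows=[
    {"x": -0.031,"y": -0.129,"z": 0.047,"wx": 0,"wy": 0,"wz": -0.081,"hand": 1},
    {"x": -0.031,"y": -0.129,"z": 0.047,"wx": 0,"wy": 0,"wz": -0.081,"hand": 1},
    {"x": -0.031,"y": -0.129,"z": 0.047,"wx": 0,"wy": 0,"wz": -0.081,"hand": 1},
    {"x": -0.031,"y": -0.129,"z": 0.047,"wx": 0,"wy": 0,"wz": -0.081,"hand": 1},
    {"x": -0.031,"y": -0.129,"z": 0.047,"wx": 0,"wy": 0,"wz": -0.081,"hand": 1},
    {"x": -0.031,"y": -0.129,"z": 0.047,"wx": 0,"wy": 0,"wz": -0.081,"hand": 1},
    {"x": -0.031,"y": -0.129,"z": 0.047,"wx": 0,"wy": 0,"wz": -0.081,"hand": 1},
    {"x": -0.031,"y": -0.129,"z": 0.047,"wx": 0,"wy": 0,"wz": -0.081,"hand": 1},
    {"x": -0.031,"y": -0.129,"z": 0.047,"wx": 0,"wy": 0,"wz": -0.081,"hand": 1},
    {"x": -0.031,"y": -0.129,"z": 0.047,"wx": 0,"wy": 0,"wz": -0.081,"hand": 1},
  ],
)

```text
time: 7.9
tool_pos: [0.4244, -0.1662, 0.189]
tool_rot: [-0.002, -0.057, 0.998, 0.001]
contact_force: [0.3, 0.7, -0.1]
gripper_width: 1.003
grasp_force: 0.0
```

```bash
python3 - <<'E'
from h import *
import pickle
p,R=pose();print(p,R.round(3))
c=calibration("wrist");f=grab_frame("wrist");cv2.imwrite("pics/w4.png",f);pickle.dump(c,open("w4.pkl","wb"))
print(proj(c,[(.4465,-.167,.076),(.361,-.142,0),(.369,-.211,0)]))
E
```

```text
[ 0.4244279  -0.16624661  0.18902551] [[-0.993 -0.114 -0.003]
 [-0.114  0.993  0.002]
 [ 0.003  0.002 -1.   ]]
[[312.18971227 221.02911766]
 [348.46674135 114.69409538]
 [276.72441271 114.85821656]]
```

View pics/w4.png

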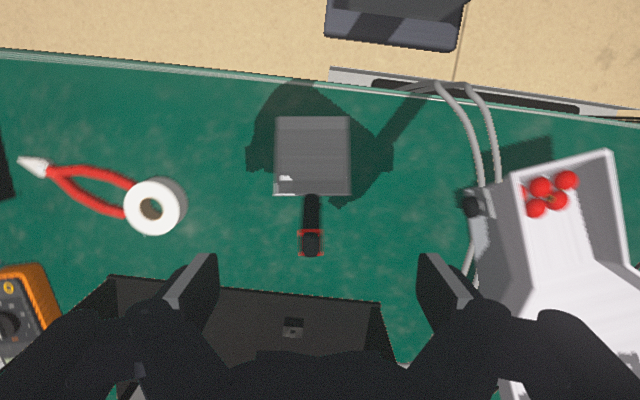

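Wrist view: lip corners (276,117), (349,117); back-wall rim corners (273,195), (352,195); handle top cap centred (311,243); roll (155,207); pan nose with the knobs at (550,195).

```bash
python3 - <<'E'
from h import *
import pickle
c=pickle.load(open("w4.pkl","rb"))
l=plane(c,[(276,117),(349,117)],.001);b=plane(c,[(273,195),(352,195)],.034);h=plane(c,(311,243),.108)[0]
print(l.round(4),b.round(4),h.round(4))
lm,bm=l.mean(0),b.mean(0);d=bm-lm;yaw=np.arctan2(d[1],d[0]);print(np.degrees(yaw),np.hypot(d[0],d[1]),np.linalg.norm(l[0]-l[1]),np.linalg.norm(b[0]-b[1]))
v=l[1]-l[0];print("yaw lip",np.degrees(np.arctan2(-v[0],v[1])))
u=np.array([np.cos(yaw),np.sin(yaw)])
for n,P,x in(("lip",lm,-.032),("back",bm,.033),("hand",h,.0585)):print(n,P[:2]-x*u,"grip",P[:2]+(.05-x)*u)
E
```

```text
[[ 0.3711 -0.2114  0.001 ]
 [ 0.3631 -0.1413  0.001 ]] [[ 0.44   -0.2047  0.034 ]
 [ 0.4318 -0.1321  0.034 ]] [ 0.4521 -0.1669  0.108 ]
6.59909879230526 0.06926638082570781 0.07058205635232426 0.07310711096604333
yaw lip 6.484758557216037
lip [ 0.39885425 -0.17267402] grip [ 0.44852298 -0.16692795]
back [ 0.40309237 -0.17218372] grip [ 0.45276109 -0.16643765]
hand [ 0.39403147 -0.17357773] grip [ 0.44370019 -0.16783166]
```

```bash
python3 - <<'E'
from h import *
plan((.448,-.167,.060),down(96.5),8)
E
```

```text
8 rows: xyz [-0.02  -0.001  0.106] w [ 0.    -0.001  0.   ] | mm/row 16.2 deg/row 0.04
```

Emit:
send_rows(
  rows=[
    {"x": -0.02,"y": -0.001,"z": 0.106,"wx": 0,"wy": 0,"wz": 0,"hand": 1},
    {"x": -0.02,"y": -0.001,"z": 0.106,"wx": 0,"wy": 0,"wz": 0,"hand": 1},
    {"x": -0.02,"y": -0.001,"z": 0.106,"wx": 0,"wy": 0,"wz": 0,"hand": 1},
    {"x": -0.02,"y": -0.001,"z": 0.106,"wx": 0,"wy": 0,"wz": 0,"hand": 1},
    {"x": -0.02,"y": -0.001,"z": 0.106,"wx": 0,"wy": 0,"wz": 0,"hand": 1},
    {"x": -0.02,"y": -0.001,"z": 0.106,"wx": 0,"wy": 0,"wz": 0,"hand": 1},
    {"x": -0.02,"y": -0.001,"z": 0.106,"wx": 0,"wy": 0,"wz": 0,"hand": 1},
    {"x": -0.02,"y": -0.001,"z": 0.106,"wx": 0,"wy": 0,"wz": 0,"hand": 1},
    {"x": 0,"y": 0,"z": 0,"wx": 0,"wy": 0,"wz": 0,"hand": 1},
    {"x": 0,"y": 0,"z": 0,"wx": 0,"wy": 0,"wz": 0,"hand": 0},
  ],
)

```text
time: 8.78
tool_pos: [0.4479, -0.1632, 0.0624]
tool_rot: [-0.002, -0.056, 0.998, 0.001]
contact_force: [0.4, 0.1, -0.2]
gripper_width: 0.884
grasp_force: 0.0
```

Emit:
send_rows(
  rows=[
    {"x": 0,"y": 0,"z": 0,"wx": 0,"wy": 0,"wz": 0,"hand": -0.2},
    {"x": 0,"y": 0,"z": 0,"wx": 0,"wy": 0,"wz": 0,"hand": -0.3},
    {"x": 0,"y": 0,"z": 0,"wx": 0,"wy": 0,"wz": 0,"hand": -0.5},
    {"x": 0,"y": 0,"z": 0,"wx": 0,"wy": 0,"wz": 0,"hand": -1},
    {"x": 0,"y": 0,"z": 0,"wx": 0,"wy": 0,"wz": 0,"hand": -1},
    {"x": 0,"y": 0,"z": 0,"wx": 0,"wy": 0,"wz": 0,"hand": -1},
    {"x": 0,"y": 0,"z": 0,"wx": 0,"wy": 0,"wz": 0,"hand": -1},
    {"x": 0,"y": 0,"z": 0,"wx": 0,"wy": 0,"wz": 0,"hand": -1},
    {"x": 0,"y": 0,"z": 0,"wx": 0,"wy": 0,"wz": 0,"hand": -1},
    {"x": 0,"y": 0,"z": 0,"wx": 0,"wy": 0,"wz": 0,"hand": -1},
  ],
)

```text
time: 9.62
tool_pos: [0.4502, -0.1647, 0.0652]
tool_rot: [0.001, -0.056, 0.998, -0.0]
contact_force: [0.3, -0.7, 4.3]
gripper_width: 0.176
grasp_force: 61.0
```

```bash
python3 - <<'E'
from h import *
import pickle
p,R=pose();print(p,R.round(3));pickle.dump((p,R),open("grasp.pkl","wb"))
c=calibration("wrist");f=grab_frame("wrist");cv2.imwrite("pics/w5.png",f);pickle.dump(c,open("w5.pkl","wb"))
print(proj(c,[(.3631,-.1413,.001),(.3711,-.2114,.001)]))
# gray scoop blob profile near the lip
g=cv2.cvtColor(f,cv2.COLOR_BGR2HSV);m=((g[...,1]<60)&(g[...,2]>60)).astype(np.uint8)
n,l,st,ce=cv2.connectedComponentsWithStats(m);k=[i for i in range(1,n) if st[i,4]>800];print(st[k],ce[k])
c2=pickle.load(open("w4.pkl","rb"))
E
```

```text
[ 0.45024893 -0.16468938  0.06520059] [[-0.994 -0.111  0.001]
 [-0.111  0.994 -0.001]
 [-0.001 -0.001 -1.   ]]
[[372.12527015  78.22646115]
 [252.37353523  78.62968932]]
[[   86     0   554   400 23786]
 [  326     0   159    32  3501]
 [  252    76   131   135 16151]
 [    9   174   111    94  6781]
 [    1   326   107    53  1864]] [[572.38081224 219.33292693]
 [414.97057983  11.3207655 ]
 [316.8028605  143.42418426]
 [ 66.52661849 219.20174016]
 [ 51.38519313 349.00482833]]
```

```bash
python3 - <<'E'
from h import *
import pickle
c=pickle.load(open("w5.pkl","rb"));p,R=pickle.load(open("grasp.pkl","rb"));f=cv2.imread("pics/w5.png")
g=cv2.cvtColor(f,cv2.COLOR_BGR2HSV);m=((g[...,1]<60)&(g[...,2]>60)).astype(np.uint8)
n,l,st,ce=cv2.connectedComponentsWithStats(m);k=[i for i in range(1,n) if st[i,0]==252][0]
for r in range(74,96,3):
    xs=np.where(l[r]==k)[0]; 
    if len(xs): print(r,xs.min(),xs.max())
for col in (270,312,350): ys=np.where(l[:,col]==k)[0];print(col,ys.min(),ys.max())
E
```

```text
Traceback (most recent call last):
ValueError: zero-size array to reduction operation minimum which has no identity
```

```bash
python3 - <<'E'
from h import *
import pickle
c=pickle.load(open("w5.pkl","rb"));p,R=pickle.load(open("grasp.pkl","rb"));f=cv2.imread("pics/w5.png")
g=cv2.cvtColor(f,cv2.COLOR_BGR2HSV);m=((g[...,1]<60)&(g[...,2]>60)).astype(np.uint8)
n,l,st,ce=cv2.connectedComponentsWithStats(m);k=[i for i in range(1,n) if st[i,4]==16151][0]
e={r:(np.where(l[r]==k)[0].min(),np.where(l[r]==k)[0].max()) for r in range(76,92,2)};print(e)
a,b=e[80];P=plane(c,[(a,77),(b,77)],.001);print(P,np.linalg.norm(P[0]-P[1]))
lm=P.mean(0);lm[2]=0;print("lip in tool frame",R.T@(lm-p))
E
```

```text
{76: (np.int64(302), np.int64(373)), 78: (np.int64(258), np.int64(374)), 80: (np.int64(258), np.int64(374)), 82: (np.int64(259), np.int64(374)), 84: (np.int64(259), np.int64(374)), 86: (np.int64(259), np.int64(374)), 88: (np.int64(259), np.int64(374)), 90: (np.int64(259), np.int64(374))}
[[ 0.36983756 -0.20815544  0.001     ]
 [ 0.36229217 -0.14030509  0.001     ]] 0.06826860905453762
lip in tool frame [ 8.47936011e-02 -6.83581247e-05  6.51086993e-02]
```

```bash
cat >> h.py <<'E'
def panT(th,H=(.411,.037,.026),yaw=21.3):
    "pan_nose frame in the world: origin, R"
    R=(Ro.from_euler('z',yaw,degrees=True)*Ro.from_euler('y',-th)).as_matrix()
    return np.array(H)+R@np.array([-.012,0,.007]),R
E
python3 - <<'E'
from h import *
import pickle
c=pickle.load(open("w4.pkl","rb"));f=cv2.imread("pics/w4.png")
x0,y0,s=450,130,4
im=cv2.resize(f[y0:y0+150,x0:x0+190],None,fx=s,fy=s,interpolation=cv2.INTER_CUBIC)
pts=[(-.0088,-.038,.05),(-.0088,.038,.05),(0,-.038,0),(0,.038,0),(.087,-.038,0),(.087,-.038,.036),(.087,.038,0)]
for th,col in((.335,(0,255,255)),):
    o,R=panT(th)
    for q in pts:
        u=proj(c,o+R@np.array(q))[0];print(q,u.round(1));cv2.drawMarker(im,tuple(int(v) for v in ((u-[x0,y0]+.5)*s)),col,cv2.MARKER_CROSS,14,1)
    u=proj(c,o+R@np.array([.012,-.064,-.007]))[0];print("knobR",u)
cv2.imwrite("pics/ov.png",im)
E
```

```text
(-0.0088, -0.038, 0.05) [511.7 172.7]
(-0.0088, 0.038, 0.05) [603.3 149.3]
(0, -0.038, 0) [488.4 188.5]
(0, 0.038, 0) [566.5 168.6]
(0.087, -0.038, 0) [513.2 278.3]
(0.087, -0.038, 0.036) [534.6 286.1]
(0.087, 0.038, 0) [592.3 258.4]
knobR [462.36886424 207.66488434]
```

View pics/ov.png

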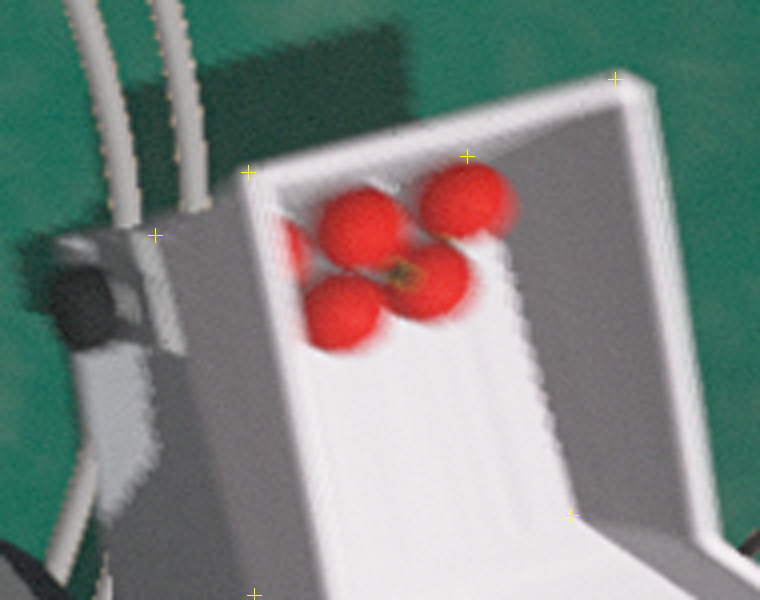

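The overlay's predicted crosses agree at the channel's end (572,515) but sit 3–5 px off at the nose rim, whose inner corners I see at about (272,188) and (622,105). I'll refit the hinge, yaw and tilt by least squares on these points.

```bash
python3 - <<'E'
from h import *
import pickle
from scipy.optimize import least_squares
c4=pickle.load(open("w4.pkl","rb"));c2=pickle.load(open("w2.pkl","rb"))
Z=lambda p:np.array([450+p[0]/4-.5,130+p[1]/4-.5])
o4=[((-.0088,-.038,.05),Z((272,188))),((-.0088,.038,.05),Z((622,105))),((.087,.038,0),Z((572,515))),((.012,-.059,-.007),Z((82,307))),((.087,.038,.036),Z((695,540)))]
o2=[((.212,0,.066),(365.5,178.5)),((.012,.059,-.007),(181,118)),((.012,-.059,-.007),(191,218)),((.212,.045,.066),(368,131)),((.212,-.045,.066),(366,226))]
def res(v,full=False):
    H=(v[0],v[1],.026);out=[]
    o,R=panT(v[3],H,v[2])
    for q,u in o4: out.append(proj(c4,o+R@np.array(q))[0]-u)
    e=Z((500,240));out.append(proj(c4,o+R@np.array([v[4],.038,0]))[0]-e)
    o,R=panT(0,H,v[2])
    for q,u in o2: out.append(proj(c2,o+R@np.array(q))[0]-np.array(u))
    return np.array(out) if full else np.ravel(out)
r=least_squares(res,[.411,.037,21.3,.335,.03],x_scale=[.01,.01,1,.1,.01],loss='soft_l1')
print(r.x.round(4));print(res(r.x,True).round(1))
# tilt from the arm's rise of the bar
print("tilt from lift", [round(np.arcsin((.073+.0625+d)/np.hypot(.2,.073))-np.arctan2(.073,.2),3) for d in(-.002,0)])
E
```

```text
[4.12200e-01 3.95000e-02 2.09481e+01 3.02600e-01 1.86000e-02]
[[-1.9 -0.3]
 [ 2.2 -2.3]
 [-0.5  1.7]
 [-0.4  1.2]
 [-0.3  2.1]
 [-0.5  0.1]
 [-0.3  0.2]
 [ 0.6 -3. ]
 [ 1.2 -4.2]
 [-1.2  0.2]
 [-2.4 -3.2]]
tilt from lift [np.float64(0.328), np.float64(0.34)]
```

```bash
python3 - <<'E'
from h import *
import pickle
c=pickle.load(open("w4.pkl","rb"))
Z=lambda p:np.array([450+p[0]/4-.5,130+p[1]/4-.5])
for th in(.30,.335):
    o,R=panT(th,(.4122,.0395,.026),20.95);print(th,"nose",o.round(4))
    C,d=rays(c,[Z(q) for q in((500,240),(572,515),(272,190),(328,600),(622,105),(695,540))])
    Cl=R.T@(C-o);dl=d@R
    for k,(x,z) in enumerate([(0,0),(0,0),(0,.05),(0,.036),(0,.05),(0,.036)]):
        P=Cl+dl[k]*((z-Cl[2])/dl[k][2]);print((P*1e3).round(1))
E
```

```text
0.3 nose [0.3996 0.0347 0.0291]
[18.6 38.5  0. ]
[85.6 39.  -0. ]
[ -8.  -36.7  50. ]
[ 78.9 -39.2  36. ]
[-7.6 35.7 50. ]
[85.3 38.8 36. ]
0.335 nose [0.3995 0.0346 0.0287]
[18.8 38.3  0. ]
[85.  37.3  0. ]
[ -6.  -36.4  50. ]
[ 79.6 -40.3  36. ]
[-5.6 36.2 50. ]
[85.9 36.9 36. ]
```

```bash
cat >> h.py <<'E'
L=np.array([.085,0,.065]); NO=np.array([.3995,.0346,.0287]); NY=20.6
def tool(lip,yaw,down_deg):
    Rs=(Ro.from_euler('z',yaw,degrees=True)*Ro.from_euler('y',-down_deg,degrees=True)).as_matrix()
    Rt=Rs@np.diag([-1,1,-1.]);return np.array(lip)-Rt@L,Rt
def pan(x,y,z,th=.333,o=NO):
    R=(Ro.from_euler('z',NY,degrees=True)*Ro.from_euler('y',-th)).as_matrix();return o+R@np.array([x,y,z])/1e3
def liplog(th=.333):
    p,Rt=pose();lip=p+Rt@L;R=(Ro.from_euler('z',NY,degrees=True)*Ro.from_euler('y',-th)).as_matrix()
    Rs=Rt@np.diag([-1,1,-1.]);e=Ro.from_matrix(Rs).as_euler('ZYX',degrees=True)
    print("lip",lip.round(4),"pan mm",(1e3*R.T@(lip-NO)).round(1),"yaw,down",e[0].round(2),(-e[1]).round(2),"roll",e[2].round(2),"F",np.round(manip.state()["contact_force"],1))
def seq(ws,p=None,R=None):
    if p is None:p,R=pose()
    for lip,yaw,dn,n in ws:
        P,Q=tool(lip,yaw,dn);plan(P,Q,n,p,R);p,R=P,Q
E
python3 - <<'E'
from h import *
liplog()
W1=np.array([.352,-.06,.17]);print(pan(70,0,45),pan(62,0,12))
seq([((.363,-.174,.09),6.4,0,3),(W1,10,5,7),(pan(64,0,60),NY,21,10),(pan(58,0,8),NY,21,10)])
E
```

```text
lip [ 3.659e-01 -1.742e-01  1.000e-04] pan mm [-108.5 -183.6    7.3] yaw,down 6.38 0.06 roll -0.05 F [0.  0.2 5.3]
[0.44765561 0.0527005  0.09410955] [0.45067581 0.05383572 0.06030733]
3 rows: xyz [ 0.006  0.001 -0.2  ] w [-0.  0. -0.] | mm/row 29.9 deg/row 0.03
7 rows: xyz [-0.002  0.114 -0.083] w [-0.    -0.016 -0.011] | mm/row 21.1 deg/row 0.88
10 rows: xyz [-0.051  0.064  0.042] w [-0.005 -0.035 -0.023] | mm/row 13.8 deg/row 1.92
10 rows: xyz [ 0.005 -0.     0.035] w [0. 0. 0.] | mm/row 5.2 deg/row 0.00
```

Emit:
send_rows(
  rows=[
    {"x": 0.006,"y": 0.001,"z": -0.2,"wx": 0,"wy": 0,"wz": 0,"hand": -1},
    {"x": 0.006,"y": 0.001,"z": -0.2,"wx": 0,"wy": 0,"wz": 0,"hand": -1},
    {"x": 0.006,"y": 0.001,"z": -0.2,"wx": 0,"wy": 0,"wz": 0,"hand": -1},
    {"x": -0.002,"y": 0.114,"z": -0.083,"wx": 0,"wy": -0.016,"wz": -0.011,"hand": -1},
    {"x": -0.002,"y": 0.114,"z": -0.083,"wx": 0,"wy": -0.016,"wz": -0.011,"hand": -1},
    {"x": -0.002,"y": 0.114,"z": -0.083,"wx": 0,"wy": -0.016,"wz": -0.011,"hand": -1},
    {"x": -0.002,"y": 0.114,"z": -0.083,"wx": 0,"wy": -0.016,"wz": -0.011,"hand": -1},
    {"x": -0.002,"y": 0.114,"z": -0.083,"wx": 0,"wy": -0.016,"wz": -0.011,"hand": -1},
    {"x": -0.002,"y": 0.114,"z": -0.083,"wx": 0,"wy": -0.016,"wz": -0.011,"hand": -1},
    {"x": -0.002,"y": 0.114,"z": -0.083,"wx": 0,"wy": -0.016,"wz": -0.011,"hand": -1},
  ],
)

```text
time: 10.5
tool_pos: [0.4283, -0.0447, 0.2404]
tool_rot: [0.043, -0.086, 0.995, 0.003]
contact_force: [0.8, -0.1, -1.5]
gripper_width: 0.179
grasp_force: 60.1
```

Emit:
send_rows(
  rows=[
    {"x": -0.051,"y": 0.064,"z": 0.042,"wx": -0.005,"wy": -0.035,"wz": -0.023,"hand": -1},
    {"x": -0.051,"y": 0.064,"z": 0.042,"wx": -0.005,"wy": -0.035,"wz": -0.023,"hand": -1},
    {"x": -0.051,"y": 0.064,"z": 0.042,"wx": -0.005,"wy": -0.035,"wz": -0.023,"hand": -1},
    {"x": -0.051,"y": 0.064,"z": 0.042,"wx": -0.005,"wy": -0.035,"wz": -0.023,"hand": -1},
    {"x": -0.051,"y": 0.064,"z": 0.042,"wx": -0.005,"wy": -0.035,"wz": -0.023,"hand": -1},
    {"x": -0.051,"y": 0.064,"z": 0.042,"wx": -0.005,"wy": -0.035,"wz": -0.023,"hand": -1},
    {"x": -0.051,"y": 0.064,"z": 0.042,"wx": -0.005,"wy": -0.035,"wz": -0.023,"hand": -1},
    {"x": -0.051,"y": 0.064,"z": 0.042,"wx": -0.005,"wy": -0.035,"wz": -0.023,"hand": -1},
    {"x": -0.051,"y": 0.064,"z": 0.042,"wx": -0.005,"wy": -0.035,"wz": -0.023,"hand": -1},
    {"x": -0.051,"y": 0.064,"z": 0.042,"wx": -0.005,"wy": -0.035,"wz": -0.023,"hand": -1},
  ],
)

```text
time: 11.33
tool_pos: [0.489, 0.07, 0.194]
tool_rot: [0.177, -0.175, 0.968, 0.03]
contact_force: [0.5, 0.5, -2.2]
gripper_width: 0.178
grasp_force: 60.2
```

```bash
python3 - <<'E'
from h import *
import pickle
print(manip.state()["joint_pos"].round(2))
c=calibration("wrist");p,R=pose();pickle.dump((c,p,R),open("w6.pkl","wb"));f=grab_frame("wrist");cv2.imwrite("pics/w6.png",f)
liplog();seq([(pan(58,0,8),NY,21,10)])
m=red(f);n,l,st,ce=cv2.connectedComponentsWithStats(m);k=[i for i in range(1,n) if st[i,4]>30];print(st[k])
print("lip corners",proj(c,[p+R@(L+[0,s*.034,0]) for s in(1,-1)]).round(1))
print("pan corners",proj(c,[pan(*q) for q in((-8.8,38,50),(-8.8,-38,50),(0,38,0),(0,-38,0),(87,38,0),(87,-38,0),(87,38,36),(87,-38,36))]).round(1).tolist())
E
```

```text
[-0.1  -0.51  2.18  0.17  1.15 -2.07]
lip [0.4355 0.0514 0.1019] pan mm [61.3  3.1 56.2] yaw,down 20.59 20.65 roll -0.08 F [-0.2  2.  -2.9]
10 rows: xyz [ 0.003 -0.002  0.032] w [-0.    -0.001 -0.   ] | mm/row 4.8 deg/row 0.04
[[ 273    0   26   15  287]
 [ 294    0   74   42 1666]
 [ 265   17   27   27  426]
 [ 294  286   48   18  441]]
lip corners [[374.1  75.9]
 [258.8  76. ]]
pan corners [[381.7, -55.7], [245.6, -55.2], [368.5, -11.5], [261.0, -11.1], [364.2, 114.2], [266.1, 114.4], [371.2, 117.2], [258.1, 117.4]]
```

```bash
python3 - <<'E'
import cv2
f=cv2.imread("pics/w6.png");cv2.imwrite("pics/w6c.png",cv2.resize(f[0:150,220:420],None,fx=4,fy=4,interpolation=cv2.INTER_CUBIC))
E
```

```text
(no output)
```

View pics/w6c.png

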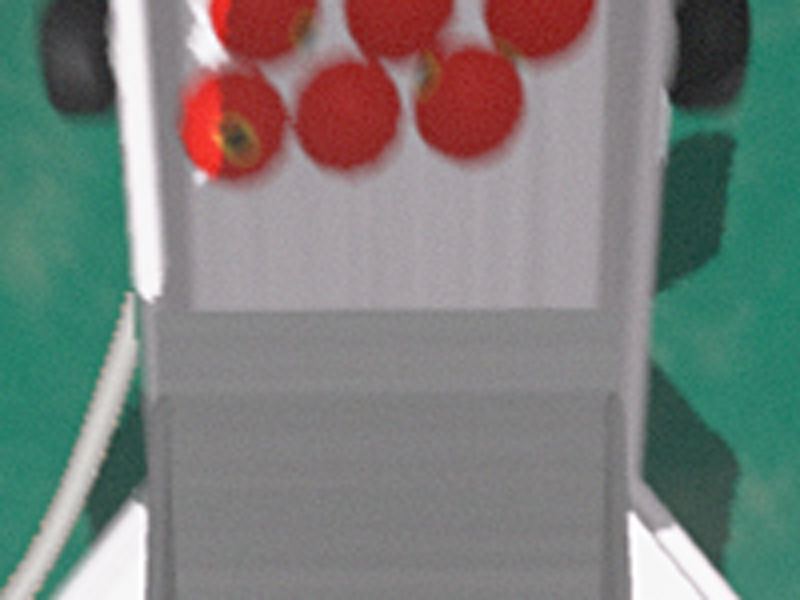

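The bowl is between the channel walls: lip at row 310 from 155 to 617, floor edges at 190 and 598 (centre 394 against the lip's 387), and knobs in two rows above at (235–540,0–120). I'll check the lateral and yaw error numerically.

```bash
python3 - <<'E'
from h import *
import pickle
c,p,R=pickle.load(open("w6.pkl","rb"));f=cv2.imread("pics/w6.png")
g=cv2.GaussianBlur(cv2.cvtColor(f,cv2.COLOR_BGR2GRAY),(3,5),0).astype(float)
Rp=(Ro.from_euler('z',NY,degrees=True)*Ro.from_euler('y',-.333)).as_matrix()
for r in(20,48,54,60,66,72):
    d=g[r,2:]-g[r,:-2];a=262+np.argmax(d[261:279]);b=360+np.argmin(d[359:379])
    C,dd=rays(c,[(a,r),(b,r)]);Cl=Rp.T@(C-NO);dl=dd@Rp;P=[Cl+q*(-Cl[2]/q[2]) for q in dl]
    print(r,a,b,[(q*1e3).round(1)[:2] for q in P],"centre",((P[0]+P[1])*500).round(2)[1])
E
```

```text
20 266 371 [array([ 20.3, -35.2]), array([20.5, 40.6])] centre 2.66
48 267 370 [array([ 39.2, -35.3]), array([39.4, 40.6])] centre 2.64
54 267 370 [array([ 43.3, -35.4]), array([43.5, 40.7])] centre 2.64
60 267 369 [array([ 47.5, -35.6]), array([47.7, 40.1])] centre 2.26
66 268 369 [array([ 51.7, -35.1]), array([51.9, 40.3])] centre 2.63
72 268 369 [array([ 55.9, -35.2]), array([56.1, 40.5])] centre 2.62
```

```bash
python3 - <<'E'
from h import *
import pickle
c,p,R=pickle.load(open("w6.pkl","rb"))
Rp=(Ro.from_euler('z',NY,degrees=True)*Ro.from_euler('y',-.333)).as_matrix()
C,dd=rays(c,[(220+u/4,v/4) for u,v in((235,122),(348,115),(468,105),(400,0))]);Cl=Rp.T@(C-NO);dl=dd@Rp
for q in dl:print((1e3*(Cl+q*((.01-Cl[2])/q[2]))).round(1))
seq([(pan(57,2.6,4),NY,22,10)])
P,Q=tool(pan(57,2.6,4),NY,22);seq([(pan(57,2.6,1),NY,22,3)],P,Q)
E
```

```text
[ 29.1 -25.1  10. ]
[28.  -5.4 10. ]
[26.5 15.6 10. ]
[ 9.9  3.7 10. ]
10 rows: xyz [ 0.005 -0.     0.033] w [-0.    -0.003 -0.   ] | mm/row 5.1 deg/row 0.14
3 rows: xyz [0.    0.    0.007] w [0. 0. 0.] | mm/row 1.0 deg/row 0.00
```

Emit:
send_rows(
  rows=[
    {"x": 0.005,"y": 0,"z": 0.033,"wx": 0,"wy": -0.003,"wz": 0,"hand": -1},
    {"x": 0.005,"y": 0,"z": 0.033,"wx": 0,"wy": -0.003,"wz": 0,"hand": -1},
    {"x": 0.005,"y": 0,"z": 0.033,"wx": 0,"wy": -0.003,"wz": 0,"hand": -1},
    {"x": 0.005,"y": 0,"z": 0.033,"wx": 0,"wy": -0.003,"wz": 0,"hand": -1},
    {"x": 0.005,"y": 0,"z": 0.033,"wx": 0,"wy": -0.003,"wz": 0,"hand": -1},
    {"x": 0.005,"y": 0,"z": 0.033,"wx": 0,"wy": -0.003,"wz": 0,"hand": -1},
    {"x": 0.005,"y": 0,"z": 0.033,"wx": 0,"wy": -0.003,"wz": 0,"hand": -1},
    {"x": 0.005,"y": 0,"z": 0.033,"wx": 0,"wy": -0.003,"wz": 0,"hand": -1},
    {"x": 0.005,"y": 0,"z": 0.033,"wx": 0,"wy": -0.003,"wz": 0,"hand": -1},
    {"x": 0.005,"y": 0,"z": 0.033,"wx": 0,"wy": -0.003,"wz": 0,"hand": -1},
  ],
)

```text
time: 12.22
tool_pos: [0.5005, 0.0729, 0.1469]
tool_rot: [0.189, -0.174, 0.966, 0.032]
contact_force: [-0.0, 0.1, -1.9]
gripper_width: 0.177
grasp_force: 60.1
```

Emit:
send_rows(
  rows=[
    {"x": 0,"y": 0,"z": 0,"wx": 0,"wy": 0,"wz": 0,"hand": -1},
    {"x": 0,"y": 0,"z": 0.004,"wx": 0,"wy": 0,"wz": 0,"hand": -1},
    {"x": 0,"y": 0,"z": 0.004,"wx": 0,"wy": 0,"wz": 0,"hand": -1},
    {"x": 0,"y": 0,"z": 0.004,"wx": 0,"wy": 0,"wz": 0,"hand": -1},
    {"x": 0,"y": 0,"z": 0.004,"wx": 0,"wy": 0,"wz": 0,"hand": -1},
    {"x": 0,"y": 0,"z": 0.004,"wx": 0,"wy": 0,"wz": 0,"hand": -1},
    {"x": 0,"y": 0,"z": 0.004,"wx": 0,"wy": 0,"wz": 0,"hand": -1},
    {"x": 0,"y": 0,"z": 0,"wx": 0,"wy": 0,"wz": 0,"hand": -1},
    {"x": 0,"y": 0,"z": 0,"wx": 0,"wy": 0,"wz": 0,"hand": -1},
    {"x": 0,"y": 0,"z": 0,"wx": 0,"wy": 0,"wz": 0,"hand": -1},
  ],
)

```text
time: 13.05
tool_pos: [0.5017, 0.0734, 0.1441]
tool_rot: [0.189, -0.174, 0.966, 0.032]
contact_force: [-0.5, 0.4, -1.9]
gripper_width: 0.178
grasp_force: 60.1
```

```bash
python3 -c "
from h import *
liplog()"
```

```text
lip [0.4511 0.0541 0.0519] pan mm [59.7  0.1  3.9] yaw,down 20.52 22.15 roll -0.3 F [-0.5  0.4 -1.9]
```

Emit:
send_rows(
  rows=[
    {"x": 0,"y": 0.004,"z": 0.004,"wx": 0,"wy": 0,"wz": 0,"hand": -1},
    {"x": 0,"y": 0.004,"z": 0.004,"wx": 0,"wy": 0,"wz": 0,"hand": -1},
    {"x": 0,"y": 0.004,"z": 0.004,"wx": 0,"wy": 0,"wz": 0,"hand": -1},
    {"x": 0,"y": 0.004,"z": 0.004,"wx": 0,"wy": 0,"wz": 0,"hand": -1},
    {"x": 0,"y": 0,"z": 0.004,"wx": 0,"wy": 0,"wz": 0,"hand": -1},
    {"x": 0,"y": 0,"z": 0.004,"wx": 0,"wy": 0,"wz": 0,"hand": -1},
    {"x": 0,"y": 0,"z": 0,"wx": 0,"wy": 0,"wz": 0,"hand": -1},
    {"x": 0,"y": 0,"z": 0,"wx": 0,"wy": 0,"wz": 0,"hand": -1},
    {"x": 0,"y": 0,"z": 0,"wx": 0,"wy": 0,"wz": 0,"hand": -1},
    {"x": 0,"y": 0,"z": 0,"wx": 0,"wy": 0,"wz": 0,"hand": -1},
  ],
)

```text
time: 13.88
tool_pos: [0.5022, 0.0761, 0.1408]
tool_rot: [0.189, -0.174, 0.966, 0.032]
contact_force: [0.0, 0.1, -1.7]
gripper_width: 0.18
grasp_force: 60.1
```

```bash
python3 -c "
from h import *
liplog()"
```

```text
lip [0.4515 0.0567 0.0485] pan mm [59.9  2.4  0.3] yaw,down 20.52 22.15 roll -0.3 F [ 0.   0.1 -1.7]
```

Emit:
send_rows(
  rows=[
    {"x": 0,"y": 0,"z": 0.003,"wx": 0,"wy": 0,"wz": 0,"hand": -1},
    {"x": 0,"y": 0,"z": 0.003,"wx": 0,"wy": 0,"wz": 0,"hand": -1},
    {"x": 0,"y": 0,"z": 0.003,"wx": 0,"wy": 0,"wz": 0,"hand": -1},
    {"x": 0,"y": 0,"z": 0.003,"wx": 0,"wy": 0,"wz": 0,"hand": -1},
    {"x": 0,"y": 0,"z": 0.003,"wx": 0,"wy": 0,"wz": 0,"hand": -1},
    {"x": 0,"y": 0,"z": 0.003,"wx": 0,"wy": 0,"wz": 0,"hand": -1},
    {"x": 0,"y": 0,"z": 0,"wx": 0,"wy": 0,"wz": 0,"hand": -1},
    {"x": 0,"y": 0,"z": 0,"wx": 0,"wy": 0,"wz": 0,"hand": -1},
    {"x": 0,"y": 0,"z": 0,"wx": 0,"wy": 0,"wz": 0,"hand": -1},
    {"x": 0,"y": 0,"z": 0,"wx": 0,"wy": 0,"wz": 0,"hand": -1},
  ],
)

```text
time: 14.72
tool_pos: [0.5039, 0.0762, 0.1398]
tool_rot: [0.19, -0.175, 0.966, 0.031]
contact_force: [-2.3, -1.2, 5.8]
gripper_width: 0.173
grasp_force: 61.5
```

```bash
python3 -c "
from h import *
liplog()"
```

```text
lip [0.4534 0.0568 0.0475] pan mm [61.2  1.8 -1.3] yaw,down 20.56 22.22 roll -0.37 F [-2.3 -1.2  5.8]
```

Emit:
send_rows(
  rows=[
    {"x": 0.02,"y": 0.003,"z": -0.004,"wx": 0,"wy": 0,"wz": 0,"hand": -1},
    {"x": 0.03,"y": 0.001,"z": -0.002,"wx": 0,"wy": 0,"wz": 0,"hand": -1},
    {"x": 0.03,"y": 0,"z": -0.002,"wx": 0,"wy": 0,"wz": 0,"hand": -1},
    {"x": 0.03,"y": 0,"z": -0.002,"wx": 0,"wy": 0,"wz": 0,"hand": -1},
    {"x": 0.03,"y": 0,"z": -0.002,"wx": 0,"wy": 0,"wz": 0,"hand": -1},
    {"x": 0.03,"y": 0,"z": -0.002,"wx": 0,"wy": 0,"wz": 0,"hand": -1},
    {"x": 0.03,"y": 0,"z": -0.002,"wx": 0,"wy": 0,"wz": 0,"hand": -1},
    {"x": 0,"y": 0,"z": 0,"wx": 0,"wy": 0,"wz": 0,"hand": -1},
    {"x": 0,"y": 0,"z": 0,"wx": 0,"wy": 0,"wz": 0,"hand": -1},
    {"x": 0,"y": 0,"z": 0,"wx": 0,"wy": 0,"wz": 0,"hand": -1},
  ],
)

```text
time: 15.55
tool_pos: [0.4771, 0.0666, 0.1308]
tool_rot: [0.191, -0.174, 0.965, 0.031]
contact_force: [0.2, -1.2, 5.5]
gripper_width: 0.18
grasp_force: 61.2
```

```bash
python3 -c "
from h import *
liplog()"
```

```text
lip [0.4268 0.0473 0.0384] pan mm [31.5  2.3 -0.7] yaw,down 20.54 22.33 roll -0.41 F [ 0.2 -1.2  5.5]
```

Emit:
send_rows(
  rows=[
    {"x": 0.024,"y": 0,"z": -0.003,"wx": 0,"wy": 0,"wz": 0,"hand": -1},
    {"x": 0.024,"y": 0,"z": -0.002,"wx": 0,"wy": 0,"wz": 0,"hand": -1},
    {"x": 0.024,"y": 0,"z": -0.002,"wx": 0,"wy": 0,"wz": 0,"hand": -1},
    {"x": 0.024,"y": 0,"z": -0.002,"wx": 0,"wy": 0,"wz": 0,"hand": -1},
    {"x": 0.024,"y": 0,"z": -0.001,"wx": 0,"wy": 0,"wz": 0,"hand": -1},
    {"x": 0.024,"y": 0,"z": -0.001,"wx": 0,"wy": 0,"wz": 0,"hand": -1},
    {"x": 0.02,"y": 0,"z": -0.001,"wx": 0,"wy": 0,"wz": 0,"hand": -1},
    {"x": 0,"y": 0,"z": 0,"wx": 0,"wy": 0,"wz": 0,"hand": -1},
    {"x": 0,"y": 0,"z": 0,"wx": 0,"wy": 0,"wz": 0,"hand": -1},
    {"x": 0,"y": 0,"z": 0,"wx": 0,"wy": 0,"wz": 0,"hand": -1},
  ],
)

```text
time: 16.38
tool_pos: [0.4549, 0.0584, 0.1228]
tool_rot: [0.191, -0.174, 0.966, 0.031]
contact_force: [0.9, -0.8, 6.2]
gripper_width: 0.18
grasp_force: 61.2
```

```bash
cat >> h.py <<'E'
def balls(save=None):
    "red blobs in the wrist view, in the scoop's frame at 12 mm over its floor"
    p,R=pose();c=calibration("wrist");f=grab_frame("wrist")
    if save:cv2.imwrite(save,f)
    m=red(f);m[250:]=0;d=cv2.distanceTransform(m,cv2.DIST_L2,5);pk=(d==cv2.dilate(d,np.ones((9,9))))&(d>5)
    n,l,st,ce=cv2.connectedComponentsWithStats(pk.astype(np.uint8));C,dd=rays(c,ce[1:]) if n>1 else (0,[])
    Rs=R@np.diag([-1,1,-1.]);o=p+R@(L+[-.032,0,0])
    for u,q in zip(ce[1:],dd):
        Cl=Rs.T@(C-o);ql=Rs.T@q;print("px",u.round(),"r",d[int(u[1]),int(u[0])].round(1),"scoop mm",(1e3*(Cl+ql*((.012-Cl[2])/ql[2]))).round(0))
E
python3 -c "
from h import *
liplog();balls('pics/w7.png')"
```

```text
lip [0.4045 0.0391 0.0304] pan mm [ 6.5  2.4 -0.4] yaw,down 20.53 22.3 roll -0.39 F [ 0.9 -0.8  6.2]
px [368.  73.] r 13.4 scoop mm [-33.  29.  12.]
px [282.  76.] r 17.4 scoop mm [-31. -19.  12.]
px [319.  76.] r 17.6 scoop mm [-31.   1.  12.]
px [340. 103.] r 15.6 scoop mm [-16.  13.  12.]
px [263. 108.] r 16.8 scoop mm [-14. -30.  12.]
px [303. 110.] r 13.6 scoop mm [-13.  -8.  12.]
```

Emit:
send_rows(
  rows=[
    {"x": 0.012,"y": 0,"z": -0.001,"wx": 0,"wy": 0,"wz": 0,"hand": -1},
    {"x": 0.012,"y": 0,"z": -0.001,"wx": 0,"wy": 0,"wz": 0,"hand": -1},
    {"x": 0.012,"y": 0,"z": 0,"wx": 0,"wy": 0,"wz": 0,"hand": -1},
    {"x": 0.01,"y": 0,"z": -0.001,"wx": 0,"wy": 0,"wz": 0,"hand": -1},
    {"x": 0,"y": 0,"z": 0,"wx": 0,"wy": 0,"wz": 0,"hand": -1},
    {"x": 0,"y": 0,"z": 0,"wx": 0,"wy": 0,"wz": 0,"hand": -1},
    {"x": 0,"y": 0,"z": 0,"wx": 0,"wy": 0,"wz": 0,"hand": -1},
    {"x": 0,"y": 0,"z": 0,"wx": 0,"wy": 0,"wz": 0,"hand": -1},
    {"x": 0,"y": 0,"z": 0,"wx": 0,"wy": 0,"wz": 0,"hand": -1},
    {"x": 0,"y": 0,"z": 0,"wx": 0,"wy": 0,"wz": 0,"hand": -1},
  ],
)

```text
time: 17.27
tool_pos: [0.4493, 0.0563, 0.1211]
tool_rot: [0.192, -0.174, 0.965, 0.031]
contact_force: [2.5, 1.2, 5.9]
gripper_width: 0.179
grasp_force: 61.0
```

```bash
python3 -c "
from h import *
liplog();balls('pics/w8.png')"
```

```text
lip [0.399  0.037  0.0286] pan mm [ 0.3  2.4 -0.2] yaw,down 20.52 22.4 roll -0.39 F [2.5 1.2 5.9]
px [366.  83.] r 12.0 scoop mm [-27.  28.  12.]
px [282.  85.] r 16.0 scoop mm [-26. -19.  12.]
px [320.  87.] r 17.4 scoop mm [-25.   2.  12.]
px [338. 113.] r 16.8 scoop mm [-11.  12.  12.]
px [263. 119.] r 17.0 scoop mm [ -8. -31.  12.]
px [302. 121.] r 10.2 scoop mm [-6. -8. 12.]
px [304. 120.] r 10.2 scoop mm [-7. -7. 12.]
```

```bash
python3 - <<'E'
from h import *
ws=[]
for phi,n in((12,10),(24,10),(36,10)):
    h=64*np.sin(np.radians(phi))+1.5;ws.append((pan(1.5-h*np.tan(np.radians(10)),2.5,h),NY,19.1-phi,n))
ws.append((pan(-3,2.5,42)+[0,0,.09],NY,-20,10))
seq(ws)
E
```

```text
10 rows: xyz [-0.01  -0.     0.005] w [-0.001  0.034 -0.   ] | mm/row 1.7 deg/row 1.53
10 rows: xyz [-0.005  0.     0.004] w [ 0.     0.027 -0.   ] | mm/row 1.0 deg/row 1.20
10 rows: xyz [-0.004 -0.     0.006] w [0.    0.027 0.   ] | mm/row 1.1 deg/row 1.20
10 rows: xyz [ 0.016  0.    -0.056] w [-0.     0.007 -0.   ] | mm/row 8.8 deg/row 0.31
```

Emit:
send_rows(
  rows=[
    {"x": -0.01,"y": 0,"z": 0.005,"wx": 0,"wy": 0.034,"wz": 0,"hand": -1},
    {"x": -0.01,"y": 0,"z": 0.005,"wx": 0,"wy": 0.034,"wz": 0,"hand": -1},
    {"x": -0.01,"y": 0,"z": 0.005,"wx": 0,"wy": 0.034,"wz": 0,"hand": -1},
    {"x": -0.01,"y": 0,"z": 0.005,"wx": 0,"wy": 0.034,"wz": 0,"hand": -1},
    {"x": -0.01,"y": 0,"z": 0.005,"wx": 0,"wy": 0.034,"wz": 0,"hand": -1},
    {"x": -0.01,"y": 0,"z": 0.005,"wx": 0,"wy": 0.034,"wz": 0,"hand": -1},
    {"x": -0.01,"y": 0,"z": 0.005,"wx": 0,"wy": 0.034,"wz": 0,"hand": -1},
    {"x": -0.01,"y": 0,"z": 0.005,"wx": 0,"wy": 0.034,"wz": 0,"hand": -1},
    {"x": -0.01,"y": 0,"z": 0.005,"wx": 0,"wy": 0.034,"wz": 0,"hand": -1},
    {"x": -0.01,"y": 0,"z": 0.005,"wx": 0,"wy": 0.034,"wz": 0,"hand": -1},
  ],
)

```text
time: 18.15
tool_pos: [0.4636, 0.0625, 0.1154]
tool_rot: [0.06, -0.177, 0.982, 0.008]
contact_force: [3.8, 1.5, -1.9]
gripper_width: 0.184
grasp_force: 59.9
```

```bash
python3 - <<'E'
from h import *
liplog();balls('pics/w9.png')
ws=[]
for phi,n in((24,10),(36,10)):
    h=64*np.sin(np.radians(phi))+1.5;ws.append((pan(1.5-h*np.tan(np.radians(10)),2.5,h),NY,19.1-phi,n))
seq(ws)
E
```

```text
lip [0.3919 0.0355 0.0407] pan mm [-2.5  3.5 13.6] yaw,down 20.43 6.89 roll -0.26 F [ 3.8  1.5 -1.9]
px [284.  77.] r 9.8 scoop mm [-31. -18.  12.]
px [357.  80.] r 8.4 scoop mm [-29.  23.  12.]
px [319.  84.] r 17.4 scoop mm [-27.   1.  12.]
px [262. 115.] r 16.8 scoop mm [-10. -31.  12.]
px [338. 114.] r 16.6 scoop mm [-10.  12.  12.]
px [301. 122.] r 10.0 scoop mm [-6. -9. 12.]
10 rows: xyz [-0.005 -0.001  0.003] w [-0.001  0.026 -0.   ] | mm/row 0.9 deg/row 1.17
10 rows: xyz [-0.004 -0.     0.006] w [0.    0.027 0.   ] | mm/row 1.1 deg/row 1.20
```

Emit:
send_rows(
  rows=[
    {"x": -0.005,"y": 0,"z": 0.003,"wx": 0,"wy": 0.026,"wz": 0,"hand": -1},
    {"x": -0.005,"y": 0,"z": 0.003,"wx": 0,"wy": 0.026,"wz": 0,"hand": -1},
    {"x": -0.005,"y": 0,"z": 0.003,"wx": 0,"wy": 0.026,"wz": 0,"hand": -1},
    {"x": -0.005,"y": 0,"z": 0.003,"wx": 0,"wy": 0.026,"wz": 0,"hand": -1},
    {"x": -0.005,"y": 0,"z": 0.003,"wx": 0,"wy": 0.026,"wz": 0,"hand": -1},
    {"x": -0.005,"y": 0,"z": 0.003,"wx": 0,"wy": 0.026,"wz": 0,"hand": -1},
    {"x": -0.005,"y": 0,"z": 0.003,"wx": 0,"wy": 0.026,"wz": 0,"hand": -1},
    {"x": -0.005,"y": 0,"z": 0.003,"wx": 0,"wy": 0.026,"wz": 0,"hand": -1},
    {"x": -0.005,"y": 0,"z": 0.003,"wx": 0,"wy": 0.026,"wz": 0,"hand": -1},
    {"x": -0.005,"y": 0,"z": 0.003,"wx": 0,"wy": 0.026,"wz": 0,"hand": -1},
  ],
)

```text
time: 19.03
tool_pos: [0.4699, 0.0646, 0.1114]
tool_rot: [-0.043, -0.177, 0.983, -0.01]
contact_force: [1.7, 1.4, -3.3]
gripper_width: 0.178
grasp_force: 60.1
```

```bash
python3 - <<'E'
from h import *
liplog();balls('pics/w10.png')
E
```

```text
lip [0.3853 0.0329 0.0542] pan mm [-4.8  3.4 28.7] yaw,down 20.38 -5.07 roll -0.27 F [ 1.7  1.4 -3.3]
px [284.  73.] r 7.0 scoop mm [-33. -18.  12.]
px [355.  78.] r 7.6 scoop mm [-30.  22.  12.]
px [273.  80.] r 5.8 scoop mm [-29. -24.  12.]
px [295.  83.] r 6.2 scoop mm [-28. -12.  12.]
px [320.  83.] r 16.8 scoop mm [-28.   2.  12.]
px [354.  86.] r 8.0 scoop mm [-26.  21.  12.]
px [262. 110.] r 16.8 scoop mm [-13. -31.  12.]
px [342. 118.] r 16.0 scoop mm [-8. 14. 12.]
px [313. 123.] r 5.8 scoop mm [-6. -2. 12.]
px [297. 130.] r 6.4 scoop mm [ -2. -11.  12.]
px [304. 131.] r 6.0 scoop mm [-1. -7. 12.]
```

Emit:
send_rows(
  rows=[
    {"x": 0,"y": -0.005,"z": 0,"wx": 0,"wy": 0,"wz": 0,"hand": -1},
    {"x": 0,"y": -0.005,"z": 0,"wx": 0,"wy": 0,"wz": 0,"hand": -1},
    {"x": 0,"y": -0.005,"z": 0,"wx": 0,"wy": 0,"wz": 0,"hand": -1},
    {"x": 0,"y": -0.005,"z": 0,"wx": 0,"wy": 0,"wz": 0,"hand": -1},
    {"x": 0,"y": -0.005,"z": 0,"wx": 0,"wy": 0,"wz": 0,"hand": -1},
    {"x": 0,"y": -0.005,"z": 0,"wx": 0,"wy": 0,"wz": 0,"hand": -1},
    {"x": 0,"y": 0,"z": 0,"wx": 0,"wy": 0,"wz": 0,"hand": -1},
    {"x": 0,"y": 0,"z": 0,"wx": 0,"wy": 0,"wz": 0,"hand": -1},
    {"x": 0,"y": 0,"z": 0,"wx": 0,"wy": 0,"wz": 0,"hand": -1},
    {"x": 0,"y": 0,"z": 0,"wx": 0,"wy": 0,"wz": 0,"hand": -1},
  ],
)

```text
time: 19.92
tool_pos: [0.4719, 0.0605, 0.1118]
tool_rot: [-0.041, -0.177, 0.983, -0.01]
contact_force: [0.2, 0.2, -1.5]
gripper_width: 0.176
grasp_force: 60.1
```

```bash
python3 - <<'E'
from h import *
liplog();balls('pics/w11.png')
h=64*np.sin(np.radians(36))+1.5;seq([(pan(2.5-h*np.tan(np.radians(10)),0.5,h),NY,-17,10)])
E
```

```text
lip [0.3874 0.0288 0.0542] pan mm [-4.3 -1.2 28.5] yaw,down 20.38 -4.87 roll -0.27 F [ 0.2  0.2 -1.5]
px [282.  74.] r 6.4 scoop mm [-33. -19.  12.]
px [286.  72.] r 7.0 scoop mm [-33. -17.  12.]
px [278.  76.] r 6.4 scoop mm [-32. -21.  12.]
px [355.  78.] r 7.4 scoop mm [-30.  22.  12.]
px [324.  81.] r 14.4 scoop mm [-29.   4.  12.]
px [354.  81.] r 7.4 scoop mm [-29.  21.  12.]
px [276.  86.] r 6.0 scoop mm [-26. -23.  12.]
px [354.  86.] r 7.6 scoop mm [-26.  21.  12.]
px [304. 136.] r 10.2 scoop mm [ 2. -7. 12.]
px [309. 171.] r 15.4 scoop mm [22. -4. 12.]
px [348. 170.] r 14.0 scoop mm [22. 19. 12.]
10 rows: xyz [-0.005  0.001  0.006] w [-0.001  0.027 -0.001] | mm/row 1.2 deg/row 1.21
```

Emit:
send_rows(
  rows=[
    {"x": -0.005,"y": 0.001,"z": 0.006,"wx": 0,"wy": 0.027,"wz": 0,"hand": -1},
    {"x": -0.005,"y": 0.001,"z": 0.006,"wx": 0,"wy": 0.027,"wz": 0,"hand": -1},
    {"x": -0.005,"y": 0.001,"z": 0.006,"wx": 0,"wy": 0.027,"wz": 0,"hand": -1},
    {"x": -0.005,"y": 0.001,"z": 0.006,"wx": 0,"wy": 0.027,"wz": 0,"hand": -1},
    {"x": -0.005,"y": 0.001,"z": 0.006,"wx": 0,"wy": 0.027,"wz": 0,"hand": -1},
    {"x": -0.005,"y": 0.001,"z": 0.006,"wx": 0,"wy": 0.027,"wz": 0,"hand": -1},
    {"x": -0.005,"y": 0.001,"z": 0.006,"wx": 0,"wy": 0.027,"wz": 0,"hand": -1},
    {"x": -0.005,"y": 0.001,"z": 0.006,"wx": 0,"wy": 0.027,"wz": 0,"hand": -1},
    {"x": -0.005,"y": 0.001,"z": 0.006,"wx": 0,"wy": 0.027,"wz": 0,"hand": -1},
    {"x": -0.005,"y": 0.001,"z": 0.006,"wx": 0,"wy": 0.027,"wz": 0,"hand": -1},
  ],
)

```text
time: 20.8
tool_pos: [0.477, 0.064, 0.1015]
tool_rot: [-0.146, -0.175, 0.973, -0.029]
contact_force: [-0.1, -0.0, -1.8]
gripper_width: 0.181
grasp_force: 60.0
```

```bash
python3 - <<'E'
from h import *
liplog();balls('pics/w12.png')
E
```

```text
lip [0.383  0.0288 0.0644] pan mm [-4.9  0.4 39.5] yaw,down 20.32 -17.13 roll -0.29 F [-0.1 -0.  -1.8]
px [275. 110.] r 16.8 scoop mm [-13. -24.  12.]
px [322. 138.] r 16.0 scoop mm [ 3.  3. 12.]
px [356. 138.] r 16.0 scoop mm [ 3. 23. 12.]
px [288. 143.] r 14.8 scoop mm [  6. -16.  12.]
px [308. 171.] r 15.4 scoop mm [22. -5. 12.]
px [347. 171.] r 15.2 scoop mm [22. 18. 12.]
```

```bash
python3 - <<'E'
from h import *
seq([((.383,.030,.2),20.3,-20,10),((.441,.281,.15),3,-18,20),((.441,.281,.085),3,-10,10),((.441,.281,.055),3,20,15),((.441,.281,.048),3,38,15)])
E
```

```text
10 rows: xyz [ 0.026  0.    -0.083] w [-0.001  0.006  0.   ] | mm/row 13.1 deg/row 0.29
20 rows: xyz [-0.039  0.068  0.003] w [-0.006 -0.002  0.018] | mm/row 11.8 deg/row 0.87
10 rows: xyz [-0.005  0.     0.034] w [-0.    -0.018  0.   ] | mm/row 5.2 deg/row 0.80
15 rows: xyz [ 0.016  0.    -0.006] w [-0.    -0.044 -0.   ] | mm/row 2.6 deg/row 2.00
15 rows: xyz [ 0.011  0.    -0.009] w [ 0.    -0.027 -0.   ] | mm/row 2.1 deg/row 1.20
```

Emit:
send_rows(
  rows=[
    {"x": 0.026,"y": 0,"z": -0.083,"wx": 0,"wy": 0.006,"wz": 0,"hand": -1},
    {"x": 0.026,"y": 0,"z": -0.083,"wx": 0,"wy": 0.006,"wz": 0,"hand": -1},
    {"x": 0.026,"y": 0,"z": -0.083,"wx": 0,"wy": 0.006,"wz": 0,"hand": -1},
    {"x": 0.026,"y": 0,"z": -0.083,"wx": 0,"wy": 0.006,"wz": 0,"hand": -1},
    {"x": 0.026,"y": 0,"z": -0.083,"wx": 0,"wy": 0.006,"wz": 0,"hand": -1},
    {"x": 0.026,"y": 0,"z": -0.083,"wx": 0,"wy": 0.006,"wz": 0,"hand": -1},
    {"x": 0.026,"y": 0,"z": -0.083,"wx": 0,"wy": 0.006,"wz": 0,"hand": -1},
    {"x": 0.026,"y": 0,"z": -0.083,"wx": 0,"wy": 0.006,"wz": 0,"hand": -1},
    {"x": 0.026,"y": 0,"z": -0.083,"wx": 0,"wy": 0.006,"wz": 0,"hand": -1},
    {"x": 0.026,"y": 0,"z": -0.083,"wx": 0,"wy": 0.006,"wz": 0,"hand": -1},
  ],
)

```text
time: 21.68
tool_pos: [0.4783, 0.0652, 0.2327]
tool_rot: [-0.168, -0.174, 0.97, -0.033]
contact_force: [0.4, -0.0, -1.5]
gripper_width: 0.181
grasp_force: 59.9
```

```bash
python3 - <<'E'
from h import *
liplog();balls('pics/w13.png');seq([((.441,.281,.15),3,-18,20)])
E
```

```text
lip [0.3828 0.0295 0.2002] pan mm [ 39.6   1.1 167.8] yaw,down 20.3 -19.74 roll -0.29 F [ 0.4 -0.  -1.5]
px [275. 111.] r 16.4 scoop mm [-13. -23.  12.]
px [356. 138.] r 16.2 scoop mm [ 3. 23. 12.]
px [321. 140.] r 16.0 scoop mm [ 4.  3. 12.]
px [288. 143.] r 15.2 scoop mm [  6. -17.  12.]
px [309. 171.] r 15.4 scoop mm [22. -4. 12.]
px [347. 171.] r 15.0 scoop mm [22. 18. 12.]
20 rows: xyz [-0.039  0.068  0.004] w [-0.007 -0.002  0.018] | mm/row 11.8 deg/row 0.87
```

All six are in the lifted scoop. Carrying to the tray.

Emit:
send_rows(
  rows=[
    {"x": -0.02,"y": 0.034,"z": 0.002,"wx": -0.004,"wy": -0.001,"wz": 0.009,"hand": -1},
    {"x": -0.039,"y": 0.068,"z": 0.004,"wx": -0.007,"wy": -0.002,"wz": 0.018,"hand": -1},
    {"x": -0.039,"y": 0.068,"z": 0.004,"wx": -0.007,"wy": -0.002,"wz": 0.018,"hand": -1},
    {"x": -0.039,"y": 0.068,"z": 0.004,"wx": -0.007,"wy": -0.002,"wz": 0.018,"hand": -1},
    {"x": -0.039,"y": 0.068,"z": 0.004,"wx": -0.007,"wy": -0.002,"wz": 0.018,"hand": -1},
    {"x": -0.039,"y": 0.068,"z": 0.004,"wx": -0.007,"wy": -0.002,"wz": 0.018,"hand": -1},
    {"x": -0.039,"y": 0.068,"z": 0.004,"wx": -0.007,"wy": -0.002,"wz": 0.018,"hand": -1},
    {"x": -0.039,"y": 0.068,"z": 0.004,"wx": -0.007,"wy": -0.002,"wz": 0.018,"hand": -1},
    {"x": -0.039,"y": 0.068,"z": 0.004,"wx": -0.007,"wy": -0.002,"wz": 0.018,"hand": -1},
    {"x": -0.039,"y": 0.068,"z": 0.004,"wx": -0.007,"wy": -0.002,"wz": 0.018,"hand": -1},
  ],
)

```text
time: 22.57
tool_pos: [0.4984, 0.1731, 0.2062]
tool_rot: [-0.164, -0.104, 0.981, -0.017]
contact_force: [-0.2, 0.2, -3.3]
gripper_width: 0.178
grasp_force: 60.1
```

Emit:
send_rows(
  rows=[
    {"x": -0.039,"y": 0.068,"z": 0.004,"wx": -0.007,"wy": -0.002,"wz": 0.018,"hand": -1},
    {"x": -0.039,"y": 0.068,"z": 0.004,"wx": -0.007,"wy": -0.002,"wz": 0.018,"hand": -1},
    {"x": -0.039,"y": 0.068,"z": 0.004,"wx": -0.007,"wy": -0.002,"wz": 0.018,"hand": -1},
    {"x": -0.039,"y": 0.068,"z": 0.004,"wx": -0.007,"wy": -0.002,"wz": 0.018,"hand": -1},
    {"x": -0.039,"y": 0.068,"z": 0.004,"wx": -0.007,"wy": -0.002,"wz": 0.018,"hand": -1},
    {"x": -0.039,"y": 0.068,"z": 0.004,"wx": -0.007,"wy": -0.002,"wz": 0.018,"hand": -1},
    {"x": -0.039,"y": 0.068,"z": 0.004,"wx": -0.007,"wy": -0.002,"wz": 0.018,"hand": -1},
    {"x": -0.039,"y": 0.068,"z": 0.004,"wx": -0.007,"wy": -0.002,"wz": 0.018,"hand": -1},
    {"x": -0.039,"y": 0.068,"z": 0.004,"wx": -0.007,"wy": -0.002,"wz": 0.018,"hand": -1},
    {"x": -0.02,"y": 0.034,"z": 0.002,"wx": -0.004,"wy": -0.001,"wz": 0.009,"hand": -1},
  ],
)

```text
time: 23.4
tool_pos: [0.5346, 0.2767, 0.1833]
tool_rot: [-0.158, -0.034, 0.987, -0.002]
contact_force: [-0.2, -0.3, -1.8]
gripper_width: 0.178
grasp_force: 60.1
```

```bash
python3 - <<'E'
from h import *
liplog();balls('pics/w14.png')
seq([((.441,.281,.085),3,-8,10),((.441,.281,.055),3,20,15),((.441,.281,.048),3,38,15)])
p,R=pose();c=calibration("wrist");f=cv2.imread("pics/w14.png")
# black/dark tray mask vs green bench: tray right rim & front rim near the lip
h=cv2.cvtColor(f,cv2.COLOR_BGR2HSV);gr=((h[...,0]>60)&(h[...,0]<95)&(h[...,1]>100)).astype(np.uint8)
pr=proj(c,[(.363,.219,.034),(.525,.227,.034),(.354,.45,.034),(.514,.458,.034)]);print("tray corners pred",pr.round(0).tolist())
for r in(10,30,50,100,150,200): x=np.where(gr[r]>0)[0];print(r,[] if len(x)==0 else (x[np.where(np.diff(x)>12)[0]].tolist(),x[np.where(np.diff(x)>12)[0]+1].tolist(),x.min(),x.max()))
E
```

```text
lip [0.4338 0.2701 0.148 ] pan mm [147.6 208.4  75.2] yaw,down 4.02 -18.15 roll 0.46 F [-0.2 -0.3 -1.8]
px [279. 118.] r 16.6 scoop mm [ -9. -21.  12.]
px [356. 139.] r 15.8 scoop mm [ 3. 24. 12.]
px [322. 140.] r 16.2 scoop mm [ 4.  3. 12.]
px [279. 153.] r 16.0 scoop mm [ 11. -22.  12.]
px [308. 171.] r 15.4 scoop mm [22. -5. 12.]
px [344. 171.] r 15.4 scoop mm [22. 16. 12.]
10 rows: xyz [-0.007  0.006  0.03 ] w [ 0.001 -0.023  0.002] | mm/row 4.7 deg/row 1.02
15 rows: xyz [ 0.016  0.    -0.005] w [ 0.    -0.041  0.   ] | mm/row 2.4 deg/row 1.87
15 rows: xyz [ 0.011  0.    -0.009] w [ 0.    -0.027 -0.   ] | mm/row 2.1 deg/row 1.20
tray corners pred [[266.0, 49.0], [262.0, 221.0], [507.0, 59.0], [510.0, 226.0]]
10 []
30 ([], [], np.int64(0), np.int64(21))
50 ([], [], np.int64(107), np.int64(390))
100 ([], [], np.int64(152), np.int64(257))
150 ([255, 407, 438, 461], [399, 432, 458, 474], np.int64(178), np.int64(474))
200 ([], [], np.int64(186), np.int64(252))
```

Emit:
send_rows(
  rows=[
    {"x": -0.007,"y": 0.005,"z": 0.03,"wx": 0,"wy": -0.023,"wz": 0.002,"hand": -1},
    {"x": -0.007,"y": 0.005,"z": 0.03,"wx": 0,"wy": -0.023,"wz": 0.002,"hand": -1},
    {"x": -0.007,"y": 0.005,"z": 0.03,"wx": 0,"wy": -0.023,"wz": 0.002,"hand": -1},
    {"x": -0.007,"y": 0.005,"z": 0.03,"wx": 0,"wy": -0.023,"wz": 0.002,"hand": -1},
    {"x": -0.007,"y": 0.005,"z": 0.03,"wx": 0,"wy": -0.023,"wz": 0.002,"hand": -1},
    {"x": -0.007,"y": 0.005,"z": 0.03,"wx": 0,"wy": -0.023,"wz": 0.002,"hand": -1},
    {"x": -0.007,"y": 0.005,"z": 0.03,"wx": 0,"wy": -0.023,"wz": 0.002,"hand": -1},
    {"x": -0.007,"y": 0.005,"z": 0.03,"wx": 0,"wy": -0.023,"wz": 0.002,"hand": -1},
    {"x": -0.007,"y": 0.005,"z": 0.03,"wx": 0,"wy": -0.023,"wz": 0.002,"hand": -1},
    {"x": -0.007,"y": 0.005,"z": 0.03,"wx": 0,"wy": -0.023,"wz": 0.002,"hand": -1},
  ],
)

```text
time: 24.28
tool_pos: [0.5346, 0.2835, 0.1389]
tool_rot: [-0.066, -0.026, 0.997, 0.001]
contact_force: [0.1, 0.5, -1.7]
gripper_width: 0.178
grasp_force: 60.1
```

```bash
python3 - <<'E'
from h import *
liplog()
seq([((.441,.279,.055),3,18,10),((.441,.279,.05),3,30,10),((.441,.279,.048),3,42,10)])
E
```

```text
lip [0.4419 0.2789 0.0856] pan mm [137.3 213.8  12.8] yaw,down 3.04 -7.57 roll 0.27 F [ 0.1  0.5 -1.7]
10 rows: xyz [ 0.022  0.    -0.004] w [ 0.001 -0.057 -0.   ] | mm/row 3.3 deg/row 2.56
10 rows: xyz [ 0.011  0.    -0.009] w [ 0.    -0.027  0.   ] | mm/row 2.0 deg/row 1.20
10 rows: xyz [ 0.01  -0.    -0.011] w [-0.    -0.027 -0.   ] | mm/row 2.2 deg/row 1.20
```

Emit:
send_rows(
  rows=[
    {"x": 0.022,"y": 0,"z": -0.004,"wx": 0,"wy": -0.057,"wz": 0,"hand": -1},
    {"x": 0.022,"y": 0,"z": -0.004,"wx": 0,"wy": -0.057,"wz": 0,"hand": -1},
    {"x": 0.022,"y": 0,"z": -0.004,"wx": 0,"wy": -0.057,"wz": 0,"hand": -1},
    {"x": 0.022,"y": 0,"z": -0.004,"wx": 0,"wy": -0.057,"wz": 0,"hand": -1},
    {"x": 0.022,"y": 0,"z": -0.004,"wx": 0,"wy": -0.057,"wz": 0,"hand": -1},
    {"x": 0.022,"y": 0,"z": -0.004,"wx": 0,"wy": -0.057,"wz": 0,"hand": -1},
    {"x": 0.022,"y": 0,"z": -0.004,"wx": 0,"wy": -0.057,"wz": 0,"hand": -1},
    {"x": 0.022,"y": 0,"z": -0.004,"wx": 0,"wy": -0.057,"wz": 0,"hand": -1},
    {"x": 0.022,"y": 0,"z": -0.004,"wx": 0,"wy": -0.057,"wz": 0,"hand": -1},
    {"x": 0.022,"y": 0,"z": -0.004,"wx": 0,"wy": -0.057,"wz": 0,"hand": -1},
  ],
)

```text
time: 25.12
tool_pos: [0.5012, 0.2817, 0.1431]
tool_rot: [0.157, -0.026, 0.987, 0.007]
contact_force: [-1.2, -0.3, -0.7]
gripper_width: 0.179
grasp_force: 60.1
```

Emit:
send_rows(
  rows=[
    {"x": 0.011,"y": 0,"z": -0.009,"wx": 0,"wy": -0.027,"wz": 0,"hand": -1},
    {"x": 0.011,"y": 0,"z": -0.009,"wx": 0,"wy": -0.027,"wz": 0,"hand": -1},
    {"x": 0.011,"y": 0,"z": -0.009,"wx": 0,"wy": -0.027,"wz": 0,"hand": -1},
    {"x": 0.011,"y": 0,"z": -0.009,"wx": 0,"wy": -0.027,"wz": 0,"hand": -1},
    {"x": 0.011,"y": 0,"z": -0.009,"wx": 0,"wy": -0.027,"wz": 0,"hand": -1},
    {"x": 0.011,"y": 0,"z": -0.009,"wx": 0,"wy": -0.027,"wz": 0,"hand": -1},
    {"x": 0.011,"y": 0,"z": -0.009,"wx": 0,"wy": -0.027,"wz": 0,"hand": -1},
    {"x": 0.011,"y": 0,"z": -0.009,"wx": 0,"wy": -0.027,"wz": 0,"hand": -1},
    {"x": 0.011,"y": 0,"z": -0.009,"wx": 0,"wy": -0.027,"wz": 0,"hand": -1},
    {"x": 0.011,"y": 0,"z": -0.009,"wx": 0,"wy": -0.027,"wz": 0,"hand": -1},
  ],
)

```text
time: 25.95
tool_pos: [0.4809, 0.2806, 0.1488]
tool_rot: [0.261, -0.025, 0.965, 0.009]
contact_force: [0.2, 0.4, -3.1]
gripper_width: 0.177
grasp_force: 60.2
```

```bash
python3 - <<'E'
from h import *
liplog();balls('pics/w15.png')
E
```

```text
lip [0.4403 0.2789 0.0499] pan mm [124.2 214.3 -20.6] yaw,down 2.86 30.25 roll 0.31 F [ 0.2  0.4 -3.1]
px [306.   0.] r 8.2 scoop mm [-69.  -5.  12.]
px [331.   5.] r 16.6 scoop mm [-67.   8.  12.]
px [251.  22.] r 16.2 scoop mm [-59. -35.  12.]
```

```bash
python3 - <<'E'
from h import *
seq([((.41,.20,.17),5,2,10),((.365,-.05,.13),6.4,0,10),((.365,-.174,.05),6.4,0,10),((.365,-.174,.004),6.4,0,10)])
E
```

```text
10 rows: xyz [-0.023 -0.049 -0.056] w [-0.001  0.063 -0.004] | mm/row 11.7 deg/row 2.83
10 rows: xyz [ 0.045 -0.162  0.028] w [-0.     0.004 -0.003] | mm/row 25.5 deg/row 0.24
10 rows: xyz [ 0.009 -0.082  0.053] w [0. 0. 0.] | mm/row 14.8 deg/row 0.00
10 rows: xyz [-0.     0.     0.031] w [0. 0. 0.] | mm/row 4.6 deg/row 0.00
```

Emit:
send_rows(
  rows=[
    {"x": -0.023,"y": -0.049,"z": -0.056,"wx": 0,"wy": 0.063,"wz": -0.004,"hand": -1},
    {"x": -0.023,"y": -0.049,"z": -0.056,"wx": 0,"wy": 0.063,"wz": -0.004,"hand": -1},
    {"x": -0.023,"y": -0.049,"z": -0.056,"wx": 0,"wy": 0.063,"wz": -0.004,"hand": -1},
    {"x": -0.023,"y": -0.049,"z": -0.056,"wx": 0,"wy": 0.063,"wz": -0.004,"hand": -1},
    {"x": -0.023,"y": -0.049,"z": -0.056,"wx": 0,"wy": 0.063,"wz": -0.004,"hand": -1},
    {"x": -0.023,"y": -0.049,"z": -0.056,"wx": 0,"wy": 0.063,"wz": -0.004,"hand": -1},
    {"x": -0.023,"y": -0.049,"z": -0.056,"wx": 0,"wy": 0.063,"wz": -0.004,"hand": -1},
    {"x": -0.023,"y": -0.049,"z": -0.056,"wx": 0,"wy": 0.063,"wz": -0.004,"hand": -1},
    {"x": -0.023,"y": -0.049,"z": -0.056,"wx": 0,"wy": 0.063,"wz": -0.004,"hand": -1},
    {"x": -0.023,"y": -0.049,"z": -0.056,"wx": 0,"wy": 0.063,"wz": -0.004,"hand": -1},
  ],
)

```text
time: 26.83
tool_pos: [0.4941, 0.2075, 0.2392]
tool_rot: [0.015, -0.041, 0.999, -0.001]
contact_force: [0.1, 0.6, -1.5]
gripper_width: 0.178
grasp_force: 60.2
```

```bash
cat >> h.py <<'E'
def find():
    for n in("top","scene"):
        c=calibration(n);f=grab_frame(n);cv2.imwrite(f"pics/{n}_f.png",f);m=red(f)
        k,l,st,ce=cv2.connectedComponentsWithStats(m)
        for i in range(1,k):
            if st[i,4]>5:
                X=plane(c,ce[i],.017)[0]
                if .25<X[0]<.7 and -.25<X[1]<.55:print(n,ce[i].round(1),st[i,2:],X.round(3))
E
python3 - <<'E'
from h import *
liplog();balls();find()
E
```

```text
lip [0.4114 0.2004 0.1716] pan mm [112.4 151.  112.3] yaw,down 4.74 1.74 roll -0.24 F [ 0.1  0.6 -1.5]
px [375.  54.] r 7.4 scoop mm [-43.  32.  12.]
px [394.  55.] r 8.8 scoop mm [-42.  43.  12.]
px [428.  55.] r 10.0 scoop mm [-43.  62.  12.]
px [400.  90.] r 9.8 scoop mm [-24.  47.  12.]
scene [226.1 227.2] [ 8 10 47] [0.408 0.275 0.017]
scene [213.2 227. ] [ 5  5 19] [0.379 0.31  0.017]
scene [221.4 232.8] [10  9 35] [0.38  0.266 0.017]
scene [235.3 229.3] [ 4  4 12] [0.423 0.243 0.017]
```

Emit:
send_rows(
  rows=[
    {"x": 0.045,"y": -0.162,"z": 0.028,"wx": 0,"wy": 0.004,"wz": -0.003,"hand": -1},
    {"x": 0.045,"y": -0.162,"z": 0.028,"wx": 0,"wy": 0.004,"wz": -0.003,"hand": -1},
    {"x": 0.045,"y": -0.162,"z": 0.028,"wx": 0,"wy": 0.004,"wz": -0.003,"hand": -1},
    {"x": 0.045,"y": -0.162,"z": 0.028,"wx": 0,"wy": 0.004,"wz": -0.003,"hand": -1},
    {"x": 0.045,"y": -0.162,"z": 0.028,"wx": 0,"wy": 0.004,"wz": -0.003,"hand": -1},
    {"x": 0.045,"y": -0.162,"z": 0.028,"wx": 0,"wy": 0.004,"wz": -0.003,"hand": -1},
    {"x": 0.045,"y": -0.162,"z": 0.028,"wx": 0,"wy": 0.004,"wz": -0.003,"hand": -1},
    {"x": 0.045,"y": -0.162,"z": 0.028,"wx": 0,"wy": 0.004,"wz": -0.003,"hand": -1},
    {"x": 0.045,"y": -0.162,"z": 0.028,"wx": 0,"wy": 0.004,"wz": -0.003,"hand": -1},
    {"x": 0.045,"y": -0.162,"z": 0.028,"wx": 0,"wy": 0.004,"wz": -0.003,"hand": -1},
  ],
)

```text
time: 27.82
tool_pos: [0.4488, -0.0407, 0.195]
tool_rot: [0.0, -0.053, 0.999, -0.002]
contact_force: [0.6, -0.1, -1.3]
gripper_width: 0.178
grasp_force: 60.1
```

```bash
python3 - <<'E'
from h import *
liplog();find();seq([((.365,-.174,.04),6.4,0,10)])
f=cv2.imread("pics/top_f.png");m=red(f)[222:262,208:275];print("\n".join("".join('#' if v else '.' for v in r[25:]) for r in m))
E
```

```text
lip [ 0.3643 -0.0501  0.13  ] pan mm [-26.2 -66.9 116.2] yaw,down 6.13 -0.01 roll -0.27 F [ 0.6 -0.1 -1.3]
top [265.6 243. ] [ 6  5 25] [0.42  0.238 0.017]
top [256.  246.5] [11  6 50] [0.407 0.276 0.017]
top [247.6 255. ] [ 6  5 25] [0.374 0.309 0.017]
top [258.7 254.4] [11  6 47] [0.376 0.265 0.017]
scene [295.9 222.4] [4 4 8] [0.587 0.109 0.017]
scene [226.1 227.2] [ 8 10 47] [0.408 0.275 0.017]
scene [213. 227.] [ 5  5 20] [0.378 0.31  0.017]
scene [221.4 232.9] [10  9 36] [0.38  0.266 0.017]
scene [235.5 229.3] [ 5  4 13] [0.423 0.243 0.017]
10 rows: xyz [ 0.008 -0.081  0.06 ] w [-0.001 -0.    -0.001] | mm/row 15.2 deg/row 0.06
..........................................
..........................................
..........................................
..........................................
..........................................
..........................................
..........................................
..........................................
..........................................
..........................................
.............................
[... 560 characters left out ...]
.####.......
..................###########.............
..................###########.............
...................##########.............
........................####..............
..........................................
..........................................
.......................#....###...........
.............####....#####.#####..........
.............#####...###########..........
............######...##########...........
............######...#####.####...........
.............####.....###.................
..........................................
..........................................
..........................................
..........................................
```

Top view masks show six knobs (areas 25, 50, 25 and 47 px = 1+2+1+2), all in the tray's right half. Next I set the scoop down.

Emit:
send_rows(
  rows=[
    {"x": 0.008,"y": -0.081,"z": 0.06,"wx": 0,"wy": 0,"wz": -0.001,"hand": -1},
    {"x": 0.008,"y": -0.081,"z": 0.06,"wx": 0,"wy": 0,"wz": -0.001,"hand": -1},
    {"x": 0.008,"y": -0.081,"z": 0.06,"wx": 0,"wy": 0,"wz": -0.001,"hand": -1},
    {"x": 0.008,"y": -0.081,"z": 0.06,"wx": 0,"wy": 0,"wz": -0.001,"hand": -1},
    {"x": 0.008,"y": -0.081,"z": 0.06,"wx": 0,"wy": 0,"wz": -0.001,"hand": -1},
    {"x": 0.008,"y": -0.081,"z": 0.06,"wx": 0,"wy": 0,"wz": -0.001,"hand": -1},
    {"x": 0.008,"y": -0.081,"z": 0.06,"wx": 0,"wy": 0,"wz": -0.001,"hand": -1},
    {"x": 0.008,"y": -0.081,"z": 0.06,"wx": 0,"wy": 0,"wz": -0.001,"hand": -1},
    {"x": 0.008,"y": -0.081,"z": 0.06,"wx": 0,"wy": 0,"wz": -0.001,"hand": -1},
    {"x": 0,"y": 0,"z": 0,"wx": 0,"wy": 0,"wz": 0,"hand": -1},
  ],
)

```text
time: 28.75
tool_pos: [0.4499, -0.1515, 0.1134]
tool_rot: [-0.002, -0.056, 0.998, -0.002]
contact_force: [-0.2, 0.8, -2.1]
gripper_width: 0.18
grasp_force: 60.3
```

```bash
python3 - <<'E'
from h import *
liplog();seq([((.365,-.174,.002),6.4,0,9)])
E
```

```text
lip [ 0.3652 -0.1613  0.0487] pan mm [ -88.9 -171.3   51.9] yaw,down 6.4 -0.19 roll -0.18 F [-0.2  0.8 -2.1]
9 rows: xyz [ 0.001 -0.009  0.034] w [-0. -0.  0.] | mm/row 5.4 deg/row 0.03
```

Emit:
send_rows(
  rows=[
    {"x": 0.001,"y": -0.009,"z": 0.034,"wx": 0,"wy": 0,"wz": 0,"hand": -1},
    {"x": 0.001,"y": -0.009,"z": 0.034,"wx": 0,"wy": 0,"wz": 0,"hand": -1},
    {"x": 0.001,"y": -0.009,"z": 0.034,"wx": 0,"wy": 0,"wz": 0,"hand": -1},
    {"x": 0.001,"y": -0.009,"z": 0.034,"wx": 0,"wy": 0,"wz": 0,"hand": -1},
    {"x": 0.001,"y": -0.009,"z": 0.034,"wx": 0,"wy": 0,"wz": 0,"hand": -1},
    {"x": 0.001,"y": -0.009,"z": 0.034,"wx": 0,"wy": 0,"wz": 0,"hand": -1},
    {"x": 0.001,"y": 0,"z": 0.034,"wx": 0,"wy": 0,"wz": 0,"hand": -1},
    {"x": 0.001,"y": 0,"z": 0.034,"wx": 0,"wy": 0,"wz": 0,"hand": -1},
    {"x": 0,"y": 0,"z": 0,"wx": 0,"wy": 0,"wz": 0,"hand": -1},
    {"x": 0,"y": 0,"z": 0,"wx": 0,"wy": 0,"wz": 0,"hand": -1},
  ],
)

```text
time: 29.58
tool_pos: [0.4504, -0.1588, 0.0745]
tool_rot: [-0.001, -0.057, 0.998, -0.002]
contact_force: [0.2, 0.3, -1.3]
gripper_width: 0.179
grasp_force: 60.3
```

```bash
python3 - <<'E'
from h import *
liplog()
E
```

```text
lip [ 0.3659 -0.1687  0.0096] pan mm [-103.5 -178.4   15.6] yaw,down 6.49 -0.07 roll -0.21 F [ 0.2  0.3 -1.3]
```

Emit:
send_rows(
  rows=[
    {"x": 0,"y": 0,"z": 0.01,"wx": 0,"wy": 0,"wz": 0,"hand": -1},
    {"x": 0,"y": 0,"z": 0.01,"wx": 0,"wy": 0,"wz": 0,"hand": -1},
    {"x": 0,"y": 0,"z": 0.01,"wx": 0,"wy": 0,"wz": 0,"hand": -1},
    {"x": 0,"y": 0,"z": 0.01,"wx": 0,"wy": 0,"wz": 0,"hand": -1},
    {"x": 0,"y": 0,"z": 0.01,"wx": 0,"wy": 0,"wz": 0,"hand": -1},
    {"x": 0,"y": 0,"z": 0.008,"wx": 0,"wy": 0,"wz": 0,"hand": -1},
    {"x": 0,"y": 0,"z": 0.006,"wx": 0,"wy": 0,"wz": 0,"hand": -1},
    {"x": 0,"y": 0,"z": 0,"wx": 0,"wy": 0,"wz": 0,"hand": -1},
    {"x": 0,"y": 0,"z": 0,"wx": 0,"wy": 0,"wz": 0,"hand": -1},
    {"x": 0,"y": 0,"z": 0,"wx": 0,"wy": 0,"wz": 0,"hand": -1},
  ],
)

```text
time: 30.42
tool_pos: [0.4508, -0.1591, 0.0654]
tool_rot: [-0.0, -0.057, 0.998, -0.002]
contact_force: [0.3, -0.1, -1.5]
gripper_width: 0.18
grasp_force: 60.4
```

```bash
python3 - <<'E'
from h import *
liplog()
E
```

```text
lip [ 0.3663 -0.1689  0.0005] pan mm [-106.3 -178.8    6.9] yaw,down 6.48 -0.03 roll -0.25 F [ 0.3 -0.1 -1.5]
```

Emit:
send_rows(
  rows=[
    {"x": 0,"y": 0,"z": 0.004,"wx": 0,"wy": 0,"wz": 0,"hand": -1},
    {"x": 0,"y": 0,"z": 0.004,"wx": 0,"wy": 0,"wz": 0,"hand": -1},
    {"x": 0,"y": 0,"z": 0,"wx": 0,"wy": 0,"wz": 0,"hand": -1},
    {"x": 0,"y": 0,"z": 0,"wx": 0,"wy": 0,"wz": 0,"hand": -1},
    {"x": 0,"y": 0,"z": 0,"wx": 0,"wy": 0,"wz": 0,"hand": 0},
    {"x": 0,"y": 0,"z": 0,"wx": 0,"wy": 0,"wz": 0,"hand": 0.6},
    {"x": 0,"y": 0,"z": 0,"wx": 0,"wy": 0,"wz": 0,"hand": 1},
    {"x": 0,"y": 0,"z": 0,"wx": 0,"wy": 0,"wz": 0,"hand": 1},
    {"x": 0,"y": 0,"z": 0,"wx": 0,"wy": 0,"wz": 0,"hand": 1},
    {"x": 0,"y": 0,"z": 0,"wx": 0,"wy": 0,"wz": 0,"hand": 1},
  ],
)

```text
time: 31.25
tool_pos: [0.4506, -0.159, 0.064]
tool_rot: [-0.0, -0.057, 0.998, -0.002]
contact_force: [-0.2, -0.2, -0.2]
gripper_width: 0.996
grasp_force: 0.0
```

Emit:
send_rows(
  rows=[
    {"x": 0,"y": 0,"z": -0.05,"wx": 0,"wy": 0,"wz": 0,"hand": 1},
    {"x": 0,"y": 0,"z": -0.1,"wx": 0,"wy": 0,"wz": 0,"hand": 1},
    {"x": 0,"y": 0,"z": -0.15,"wx": 0,"wy": 0,"wz": 0,"hand": 1},
    {"x": 0,"y": 0,"z": -0.15,"wx": 0,"wy": 0,"wz": 0,"hand": 1},
    {"x": 0,"y": 0,"z": -0.15,"wx": 0,"wy": 0,"wz": 0,"hand": 1},
    {"x": 0,"y": 0,"z": -0.15,"wx": 0,"wy": 0,"wz": 0,"hand": 1},
    {"x": 0,"y": 0,"z": -0.1,"wx": 0,"wy": 0,"wz": 0,"hand": 1},
    {"x": 0,"y": 0,"z": 0,"wx": 0,"wy": 0,"wz": 0,"hand": 1},
    {"x": 0,"y": 0,"z": 0,"wx": 0,"wy": 0,"wz": 0,"hand": 1},
    {"x": 0,"y": 0,"z": 0,"wx": 0,"wy": 0,"wz": 0,"hand": 1},
  ],
)

```text
time: 32.08
tool_pos: [0.4502, -0.1582, 0.1906]
tool_rot: [-0.001, -0.057, 0.998, -0.002]
contact_force: [0.6, 0.3, -0.3]
gripper_width: 1.004
grasp_force: 0.0
```

```bash
python3 - <<'E'
from h import *
s=manip.state();print(s["contact_force"].round(1));find()
c=calibration("wrist");f=grab_frame("wrist");cv2.imwrite("pics/w20.png",f)
print("lip corners expected",proj(c,[(.3663-.0038*s_,-.1689+.034*s_,0) for s_ in(1,-1)]).round(1))
g=cv2.cvtColor(f,cv2.COLOR_BGR2HSV);m=((g[...,1]<60)&(g[...,2]>60)).astype(np.uint8)
n,l,st,ce=cv2.connectedComponentsWithStats(m);k=[i for i in range(1,n) if st[i,4]>2000];print(st[k],ce[k].round(0))
E
```

```text
[ 0.6  0.3 -0.3]
top [265.7 243. ] [ 6  5 24] [0.42  0.237 0.017]
top [255.9 246.5] [11  6 49] [0.407 0.276 0.017]
top [247.7 255. ] [ 6  5 24] [0.374 0.309 0.017]
top [258.7 254.4] [11  6 47] [0.376 0.265 0.017]
scene [226.1 227.2] [ 8 10 47] [0.408 0.275 0.017]
scene [213.2 227. ] [ 5  5 19] [0.379 0.31  0.017]
scene [221.4 232.8] [10  9 35] [0.38  0.266 0.017]
scene [235.5 229.3] [ 5  4 13] [0.423 0.243 0.017]
scene [328.6 273.1] [4 3 7] [ 0.495 -0.122  0.017]
lip corners expected [[351.5  88.9]
 [279.7  88.9]]
[[  323     0   138    41  3719]
 [    0    23   640   357 35901]
 [  277    88    79    82  5939]
 [  117   149    66    61  2600]] [[397.  16.]
 [540. 211.]
 [316. 129.]
 [150. 178.]]
```

The scoop stands where expected (lip at row 88, columns 277–355), the knobs are at rest, and the gripper is clear.

```bash
python3 -c "
from plant import job_done
print(job_done())"
```

```text
the job is handed in; nothing more can be done
None
```

I handed the job in at about 32 s. The last images show all six knobs at rest in the tray's right half and the scoop standing on the bench with the gripper clear. No verdict came back, and the 0.3 rad tip rests on the bar's measured lift (about 0.33 rad), because the picture fit gave only about 0.30.

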